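Hook in the delivery crate and set out the sharpening stones

ROBOT

A 6-joint arm with a two-finger parallel gripper is mounted at the origin on the work surface. World frame = base frame: x ahead of the robot, y to its left, z up, the work surface at z = 0. Lengths are in mm, angles in rad, forces in N, time in s.
With the tool pointing down it reaches from about 350 to 975 mm from the base axis. Payload 7.1 kg.
Tool frame: the origin (TCP) lies between the finger pads; the fingertips stand 25 mm ahead of it and the grasp point (between the pads) lies 6 mm ahead of it; z points along the fingers, y is the direction in which the jaws open and shut (so a half turn about z gives the same grasp; the last joint's range is limited). The gripper opens to 88 mm and grips with 3 to 60 N. Pads are 20 mm wide; open, the fingers measure 115 mm over their backs; the gripper's body (75 mm by 178 mm) begins 61 mm behind the grasp point.
Start: joints at [-1.345, 0.423, 1.63, -0, 1.089, -0.019], TCP at [151.496, -606.345, 217.875] pointing down, gripper open.
Joint ranges: [-3, 3], [-0.9, 2.11], [0.09, 2.58], [-1.31, 4.45], [0.11, 2.69], [-2.54, 2.54]. Speed limits (rad/s): [2.39, 2.39, 3.01, 3.14, 3.14, 3.14].

INTERFACE

Orientations are given as a unit quaternion [w, x, y, z].
In Python, from workcell import readout, cams, bot, masks_of, pinpoint gives the robot as it stands.
- The arm moves only by the tool step_arm, never from a script. Its argument "series" is a list that holds one entry, the list of rows, each a list of 7 numbers: the shift along the tool's x, y, z in units of 0.2 m (1.0 is 0.2 m), then the turn, a rotation vector about the tool's x, y, z in units of pi/2 rad (1.0 is pi/2 rad), then the gripper's target within -1 to 1 (fully open at 1, half-way at 0, shut at -1). A call has 1 to 8 rows; each row is the pose to reach, as a shift and turn from the pose measured when the call began, along the tool's axes at that moment; what a row does not reach only later rows make up. A row lasts 1/12 s, in which the tool goes at most 41.7 mm and 7.16 degrees, less where a joint would pass 70% of its speed; a pose out of reach is approached as far as the arm can. A call with a number of a shift or a turn outside -1 to 1 is refused whole. A call with a gripper value outside its range is refused whole. The fingers move at their own pace and stop on an object; "squeeze" is the grip in N (left out, the last holds). Time passes only in rows, so rows that repeat a pose let the fingers close. It gives the time, the measured TCP pose, the force and the opening at its end, in the units of the state.
- readout.get_obs(): the state, without advancing time (a new reading comes with each control period).
- cams.read_camera(name): name is "scene" or "side" or "wrist"; returns a dict with "pixels" (400x640x3 uint8, blue, green, red), "K" (3x3 intrinsics, pixels), "distortion" ([k1, k2, p1, p2, k3] as OpenCV has them; the pictures are not rectified), "origin" and "attitude" of the camera in the world. Camera axes: x right, y down, z forward; pixel columns grow to the right and rows downward; lengths in mm; the calibration is good to about 2 mm. A picture is of the moment at which its call begins. There is no depth.
- bot.finish_job(): hands the job in, once; it reports no verdict.
Trained networks look in a picture, given as the dict that the camera call returned (one of the last four; its "shot" number tells which), for a name from the list of things; names that differ only in an ending like _2 or _b are one class to them, and where a whole thing is asked for, a point or a joint stands for the part that bears it (a point fixed in the world has none). Each returns a list of dicts, best first, with "conf" (0 to 1); they miss things now and then, are a little off and sometimes report something else, mostly with a low value. They report only what shows in the picture. A call takes as long as a camera call.
- masks_of(thing, picture): "pixels" (400x640 bool, what is visible of it) and "xy" ([column, row] in pixels, amid what is visible of it).
- pinpoint(thing, picture): "xy" ([column, row] in pixels: a listed point, or the origin of a listed thing).
The state is a dict: "time_s": time; "joint_pos": joint angles; "joint_velocities": joint speeds; "joint_torque": joint torques, N m; "tcp_pos": TCP position; "ee_rot": TCP orientation; "wrist_force": force on the tool from outside, world axes, zero at the start; "wrist_torque": the same for the moment, N m; "width": finger opening in mm.
Only numpy, scipy, OpenCV 4.12 (cv2) and the standard library are available. Lean on these libraries where they do the work, as an engineer would, in place of code of your own. Each camera call takes 0.05 s, during which the arm holds its last target.

TASK

At the shop counter, take the hand hook from the rubber mat, catch the pull bar of the far crate with it and drag the crate towards you until the whole crate is on your side of the metal strip. Then set out all the sharpening stones from the crate, laying each one flat across the display rack that fits its length (short ones in the narrow rack, long ones in the wide one), and after that push the empty crate with the hook back wholly beyond the strip and lay the hook on its mat again. While the crate is across or beyond the strip touch it only with the hook, never with the gripper, and do not disturb the pot, the tin or the cardboard box.

Things in the scene. Friction and masses are not known exactly. Their poses are not given: they have to be found in the camera images.
- crate: open slatted wooden crate, loose, 0.4 to 0.65 kg empty, 140 (its x) x 272 (y) x 50 mm high outside, walls 7 mm, inner floor 8 mm above its underside. Origin: centre of its underside; x points away from the robot, y left. An upright pull bar stands before its near (-x) face. It slides on the counter under a pull of about 3 to 12 N
- crate_bar (a point): middle of the crate's upright pull bar, 28 mm above the counter: round steel, 10 mm thick, its centre line 40 mm in front of the crate's near face (free gap 35 mm). Two level 10 mm rods join its ends to the crate; between them, at heights of 14 to 42 mm, the gap is open from either side (along y)
- hook: loose hand hook, 0.12 kg, lying on the mat. Wooden handle 22 wide (y) x 24 mm high, from x = -90 to +30 mm; a steel rod 8 mm thick runs on along x to the bend, then sideways (+y) to the tip; rod axis 12 mm above the underside. Origin: on the handle's underside, near the centre of mass, a good place to grip (across y). z up
- hook_bend (a point): the hook's bend, on the rod's axis: x = 88, y = 0, z = 12 mm from the hook's origin
- hook_tip (a point): free end of the hook's bent arm, on its axis: x = 78, y = +50, z = 12 mm from the hook's origin, so the arm leans slightly back
- mat: flat black rubber mat, fixed, 260 (x) x 140 (y) x 4 mm, where the hook belongs. Origin: centre of its underside on the counter
- strip: bright metal strip 20 mm wide and 360 mm long, let flush into the counter (2 mm high, only to be seen), running along y. Origin: its centre; x points away from the robot. The crate starts beyond it
- rack_short: fixed wooden display rack for short stones: open-ended channel along its y, 150 mm long, floor 8 mm above the counter, between two 8 mm rails with tops 22 mm above the counter, 77 mm clear between them (its x). Origin: centre of its underside. Stones lie across it, along its x, side by side along y; three fit at 46 mm spacing with room for fingers
- rack_long: the same rack for long stones, channel 112 mm wide between the rails (its x), 150 mm long (its y). The two racks stand one behind the other on the robot's left, either one nearer
- pot: bystander: terracotta pot, 90 mm wide, 85 mm high, origin at the centre of its underside; not to be disturbed
- tin: bystander: tin with a paper label, 74 mm wide, 110 mm high, origin at the centre of its underside; not to be disturbed
- seedbox: bystander: cardboard box 90 x 120 x 60 mm, origin at the centre of its underside; not to be disturbed
- short1: short grey sharpening stone, a bar 65 (x) x 18 (y) x 16 mm (z), 40 g; origin at its centre. Starts in the crate, lying flat, its x roughly along the crate's x; three to five stones in all are there, side by side at five places 46 mm apart along the crate's y
- short2: short grey sharpening stone, a bar 65 (x) x 18 (y) x 16 mm (z), 40 g; origin at its centre. Starts in the crate, lying flat, its x roughly along the crate's x; three to five stones in all are there, side by side at five places 46 mm apart along the crate's y
- short3: short grey sharpening stone, a bar 65 (x) x 18 (y) x 16 mm (z), 40 g; origin at its centre. Starts in the crate, lying flat, its x roughly along the crate's x; three to five stones in all are there, side by side at five places 46 mm apart along the crate's y
- long1: long grey sharpening stone, a bar 100 (x) x 18 (y) x 16 mm (z), 60 g; otherwise as the short ones
- long2: long grey sharpening stone, a bar 100 (x) x 18 (y) x 16 mm (z), 60 g; otherwise as the short ones

How it is judged (in metres and radians):
On the way, in this order (a step that is already met when the one before it is completed fails the run):
1. the hook is moving the crate: it touches the crate, which has come at least 30 mm from its start (contact force between hook and crate above 0.3 N and distance of crate from where it was at the start of the episode above 0.03 m), for 0.05 s.
2. the whole crate is on the near side of the strip (x of crate in the frame of strip below -0.065 m), for 0.2 s.
3. every stone lies in the rack of its length, the crate still on the near side of the strip (x of short1 in the frame of rack_short between -0.02 and 0.02 m and y of short1 in the frame of rack_short between -0.075 and 0.075 m and z of short1 in the frame of rack_short between 0.01 and 0.025 m and angle between the x axis of each of short1, short2, short3 and the x axis of rack_short, either way round below 0.3 rad and linear speed of each of short1, short2, short3, long1, long2 below 0.03 m/s and x of short2 in the frame of rack_short between -0.02 and 0.02 m and y of short2 in the frame of rack_short between -0.075 and 0.075 m and z of short2 in the frame of rack_short between 0.01 and 0.025 m and x of short3 in the frame of rack_short between -0.02 and 0.02 m and y of short3 in the frame of rack_short between -0.075 and 0.075 m and z of short3 in the frame of rack_short between 0.01 and 0.025 m and x of long1 in the frame of rack_long between -0.02 and 0.02 m and y of long1 in the frame of rack_long between -0.075 and 0.075 m and z of long1 in the frame of rack_long between 0.01 and 0.025 m and angle between the x axis of each of long1, long2 and the x axis of rack_long, either way round below 0.3 rad and x of long2 in the frame of rack_long between -0.02 and 0.02 m and y of long2 in the frame of rack_long between -0.075 and 0.075 m and z of long2 in the frame of rack_long between 0.01 and 0.025 m and x of crate in the frame of strip below -0.03 m), for 0.2 s.
At the end, for the whole second after the job is handed in: each stone present rests flat in the rack of its length, within 20 mm of the channel's middle line, 75 mm of its middle along the row, 0.3 rad of straight across; hook at rest, origin over the mat; crate upright, centre 60 mm or more beyond the strip (x of short1 in the frame of rack_short between -0.02 and 0.02 m and y of short1 in the frame of rack_short between -0.075 and 0.075 m and z of short1 in the frame of rack_short between 0.01 and 0.025 m and angle between the x axis of each of short1, short2, short3 and the x axis of rack_short, either way round below 0.3 rad and linear speed of each of short1, short2, short3, long1, long2, hook below 0.03 m/s and x of short2 in the frame of rack_short between -0.02 and 0.02 m and y of short2 in the frame of rack_short between -0.075 and 0.075 m and z of short2 in the frame of rack_short between 0.01 and 0.025 m and x of short3 in the frame of rack_short between -0.02 and 0.02 m and y of short3 in the frame of rack_short between -0.075 and 0.075 m and z of short3 in the frame of rack_short between 0.01 and 0.025 m and x of long1 in the frame of rack_long between -0.02 and 0.02 m and y of long1 in the frame of rack_long between -0.075 and 0.075 m and z of long1 in the frame of rack_long between 0.01 and 0.025 m and angle between the x axis of each of long1, long2 and the x axis of rack_long, either way round below 0.3 rad and x of long2 in the frame of rack_long between -0.02 and 0.02 m and y of long2 in the frame of rack_long between -0.075 and 0.075 m and z of long2 in the frame of rack_long between 0.01 and 0.025 m and x of hook in the frame of mat between -0.11 and 0.11 m and y of hook in the frame of mat between -0.07 and 0.07 m and z of hook in the frame of mat below 0.035 m and x of crate in the frame of strip above 0.06 m and angle between crate's own z axis and vertical below 0.1 rad); the robot touches nothing.
It fails at once if the gripper touches the crate while it is still across or beyond the strip (contact force between the arm and crate above 1 N and x of crate in the frame of strip above -0.055 m).
It fails at once if the fingers touch the crate while it is still across or beyond the strip (contact force between the fingers and crate above 1 N and x of crate in the frame of strip above -0.055 m).
It fails at once if a bystander is moved or tipped (distance of any of pot, tin, seedbox from where it was at the start of the episode above 0.03 m or angle between any of pot, tin, seedbox's own z axis and vertical above 0.5 rad).
Of short1, short2, short3, long1, long2 only 3 to 5 are there at a start; the rules pass over those that are not, and their reading is None.
At some moment in a run one of hook may be knocked a few centimetres aside while the robot is not near it.
Once in a run the grip may slacken for a moment while it holds something.
It also fails if it takes over 210 s, if anything falls off the work surface, if the arm or the gripper's body presses on something with over 40 N, if the wrist force passes 120 N, or if a joint passes its speed limit or range.

## Working session

There is one attempt and no reset: what is moved stays moved. The work goes in short steps, Python scripts to look and compute and a tool call to move; the robot and the scene stay as the last step left them, time stands still between calls to the robot, and variables do not carry over. Pictures are saved under pics/ and viewed, and the job is handed in when it is done.

Besides the shell and the picture viewer there is one more tool, called after ">>>" as name(argument=value, ...) on one line, values as JSON. step_arm: Moves the arm, as the interface text tells. Shifts and turns lie within -1 to 1; 1 stands for 0.2 m of shift or pi/2 rad of turn. Its arguments: {"type":"object","properties":{"series":{"type":"array","items":{"type":"array","items":{"type":"array","items":{"type":"number"}}}},"squeeze":{"type":"number"}},"required":["series"]}

```bash
ls -la; mkdir -p pics
cat > h.py <<'E'
import numpy as np, cv2
from scipy.spatial.transform import Rotation as R
from workcell import readout, cams, bot, masks_of, pinpoint
def q2R(q): return R.from_quat([q[1],q[2],q[3],q[0]]).as_matrix()
def att(p):
    a=np.array(p['attitude'],float)
    return a if a.shape==(3,3) else q2R(a)
def ray(p,xy):
    u=cv2.undistortPoints(np.array([[xy]],float),np.array(p['K'],float),np.array(p['distortion'],float))[0,0]
    d=att(p)@np.array([u[0],u[1],1.0]); return np.array(p['origin'],float),d
def onz(p,xy,z):
    o,d=ray(p,xy); return o+d*(z-o[2])/d[2]
def proj(p,X):
    Rm=att(p); Xc=(np.array(X,float).reshape(-1,3)-np.array(p['origin']))@Rm
    return cv2.projectPoints(Xc,np.zeros(3),np.zeros(3),np.array(p['K'],float),np.array(p['distortion'],float))[0][:,0]
def save(p,name): cv2.imwrite('pics/'+name+'.png',p['pixels'])
E
python3 - <<'E'
from h import *
np.set_printoptions(precision=1,suppress=True)
s=readout.get_obs(); print(s)
for c in ['scene','side','wrist']:
    p=cams.read_camera(c); save(p,c+'0'); print(c,p['origin'],p['attitude'],p['K'][0],p['distortion'])
    for t,z in [('crate',0),('crate_bar',28),('hook',4),('hook_bend',16),('hook_tip',16),('mat',0),('strip',2),('rack_short',0),('rack_long',0),('pot',0),('tin',0),('seedbox',0),('short1',16),('long1',16)]:
        for r in pinpoint(t,p):
            print(c,t,round(r['conf'],2),np.array(r['xy']),onz(p,r['xy'],z)[:2])
E
```

```text
total 12
drwxr-xr-x  3 agent agent 4096 Dec  6 01:02 .
drwxr-xr-x 23 root  root  4096 Dec  6 01:02 ..
drwxr-xr-x  2 agent agent 4096 Dec  6 01:02 pics
{'time_s': 0.0, 'joint_pos': array([-1.3,  0.4,  1.6,  0. ,  1.1, -0. ]), 'joint_velocities': array([-0.,  0.,  0.,  0., -0.,  0.]), 'joint_torque': array([ -0. , -54.5, -27.4,   0.1,   0. ,  -0. ]), 'tcp_pos': array([ 151.4, -605.8,  217.1]), 'ee_rot': array([-0. ,  1. ,  0.1, -0. ]), 'wrist_force': array([-0.3,  0.4, -0.3]), 'wrist_torque': array([ 0., -0., -0.]), 'width': 87.69529768772145}
scene [1021.9  492.  1029.7] [-0.1  0.3  0.9 -0.3] [403.7   0.  318.6] [-0.  0.  0.  0.  0.]
scene crate 0.72 [256.5 233.2] [785.6 -65.2]
scene crate_bar 0.8 [283.5 207.2] [680.1 -72.7]
scene hook 0.79 [291.9 137.7] [ 479.7 -296.9]
scene hook_bend 0.61 [278.7 150. ] [ 553.4 -271.3]
scene hook_tip 0.67 [294.8 160.2] [ 538.6 -203. ]
scene hook_tip 0.22 [258.5 233. ] [784.4 -53.5]
scene mat 0.74 [288.7 141.4] [ 496.5 -293.2]
scene mat 0.31 [268.5 237.3] [766.3 -32.1]
scene strip 0.85 [292.4 222.5] [683.  -27.3]
scene strip 0.26 [283.8 207.4] [670.9 
[... 968 characters left out ...]
 [ 490.8 -295.8]
side mat 0.49 [272.5 187.4] [777.2 -53. ]
side strip 0.77 [296.6 195.9] [680.9 -22.6]
side rack_short 0.88 [359.  270.3] [429.3 256.2]
side rack_long 0.97 [300.1 269.7] [619.7 278. ]
side pot 0.75 [334.8 328.5] [484.5 464.3]
side tin 0.95 [297.1 138.6] [ 728.4 -319.1]
side tin 0.57 [336.8 152.4] [ 559.3 -261.1]
side seedbox 0.92 [365.1 111.5] [ 465.1 -518.7]
side seedbox 0.65 [340.7 159.6] [ 540.  -224.2]
side short1 0.59 [273.2 173.7] [ 783.8 -106.4]
side short1 0.53 [274.  165.1] [ 789.3 -149.9]
side long1 0.57 [268.2 183.7] [792.6 -55.7]
side long1 0.56 [271.1 192.7] [773.3 -14.9]
wrist [ 224.6 -588.5  385.4] [ 0.1  0.8 -0.6 -0.1] [339.5   0.  319.1] [-0.  0.  0.  0.  0.]
```

Run:
```python
import cv2
a=cv2.imread('pics/scene0.png');b=cv2.imread('pics/side0.png')
cv2.imwrite('pics/a.png',cv2.resize(a[80:340,180:520],None,fx=2.3,fy=2.3))
cv2.imwrite('pics/b.png',cv2.resize(b[90:350,220:420],None,fx=2.3,fy=2.3))
```

```text
(no output)
```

View pics/a.png

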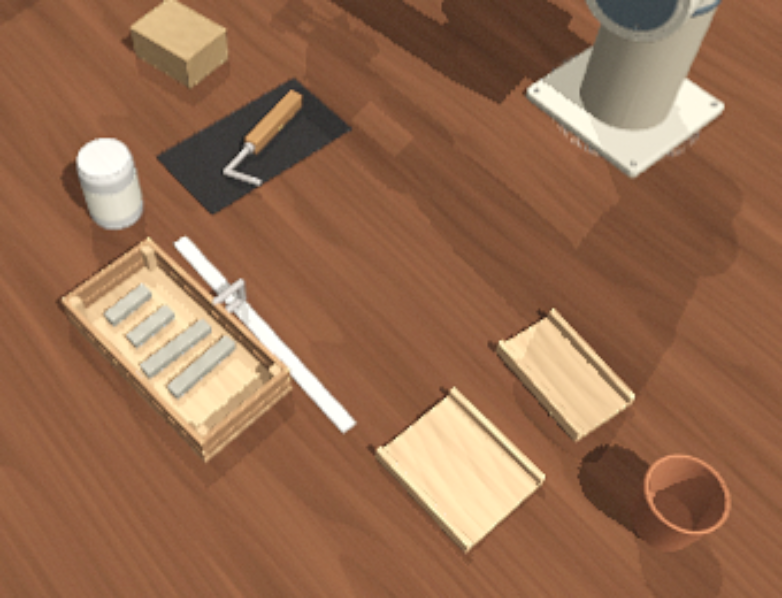

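View pics/b.png

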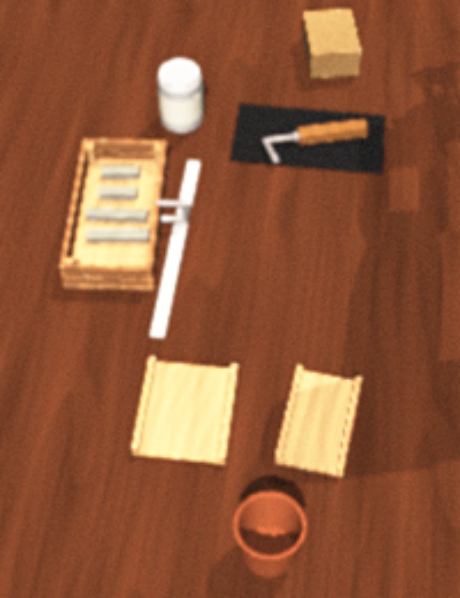

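```bash
cat >> h.py <<'E'
def Rd(yaw):  # tool down, tool x at world yaw, tool y = opposite left
    return (R.from_euler('z',yaw)*R.from_euler('x',np.pi)).as_matrix()
def plan(targets,start=None,verbose=True):
    """targets: list of (x,y,z,yaw). prints shift/turn units from start pose"""
    s=readout.get_obs()
    p0,R0=(np.array(s['tcp_pos']),q2R(s['ee_rot'])) if start is None else (np.array(start[:3],float),Rd(start[3]))
    for t in targets:
        d=R0.T@(np.array(t[:3])-p0)/200
        rv=R.from_matrix(R0.T@Rd(t[3])).as_rotvec()/(np.pi/2)
        print(t,'->',np.round(d,3).tolist(),np.round(rv,3).tolist(),'rows',round(max(np.linalg.norm(d)*200/41.7,np.linalg.norm(rv)*90/7.16),1))
def st():
    s=readout.get_obs(); Rm=q2R(s['ee_rot'])
    print('t %.2f'%s['time_s'],'tcp',np.round(s['tcp_pos'],1),'yaw %.3f tilt %.3f'%(np.arctan2(Rm[1,0],Rm[0,0]),np.arccos(min(1,-Rm[2,2]))),'F',np.round(s['wrist_force'],1),'T',np.round(s['wrist_torque'],2),'w %.1f'%s['width'],'j',np.round(s['joint_pos'],2))
E
python3 - <<'E'
from h import *
st(); plan([(300,-440,235,0),(440,-290,250,0)])
plan([(440,-290,250,0)],(300,-440,235,0))
E
```

```text
t 2.25 tcp [ 151.5 -606.3  217.9] yaw 0.245 tilt 0.000 F [ 1.  -0.1 -0.8] T [ 0.02  0.02 -0.02] w 87.5 j [-1.34  0.42  1.63 -0.    1.09 -0.02]
(300, -440, 235, 0) -> [0.922, -0.627, -0.086] [-0.0, 0.0, 0.156] rows 5.4
(440, -290, 250, 0) -> [1.783, -1.185, -0.161] [-0.0, 0.0, 0.156] rows 10.3
(440, -290, 250, 0) -> [0.7, -0.75, -0.075] [0.0, 0.0, 0.0] rows 4.9
```

View pics/wrist0.png

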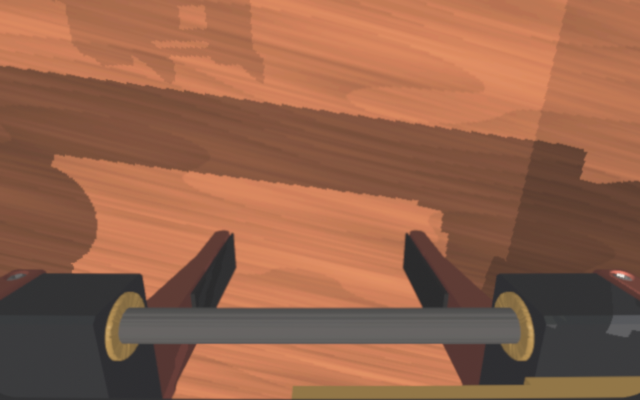

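>>> step_arm(series=[[[0.9,-0.6,-0.09,0,0,0.08,1],[0.92,-0.63,-0.09,0,0,0.156,1],[0.92,-0.63,-0.09,0,0,0.156,1],[0.92,-0.63,-0.09,0,0,0.156,1],[0.92,-0.63,-0.09,0,0,0.156,1],[0.92,-0.63,-0.09,0,0,0.156,1]]])

```text
time_s: 2.75
tcp_pos: [301.7, -436.1, 236.4]
ee_rot: [-0.0, 1.0, 0.001, 0.0]
wrist_force: [0.3, -1.1, 0.1]
width: 87.5
```

>>> step_arm(series=[[[0.4,-0.75,-0.1,0,0,0,1],[0.4,-0.75,-0.1,0,0,0,1],[0.4,-0.75,-0.1,0,0,0,1],[0.4,-0.75,-0.1,0,0,0,1],[0.4,-0.75,-0.1,0,0,0,1],[0.4,-0.75,-0.1,0,0,0,1]]])

```text
time_s: 3.25
tcp_pos: [382.6, -284.2, 257.1]
ee_rot: [-0.0, 1.0, 0.003, 0.001]
wrist_force: [-0.7, -1.3, 0.2]
width: 88.0
```

Run:
```python
from h import *
np.set_printoptions(precision=1,suppress=True)
st()
p=cams.read_camera('wrist'); save(p,'w1'); print(p['origin'])
for t,z in [('hook',4),('hook_bend',16),('hook_tip',16),('mat',0)]:
    for r in pinpoint(t,p): print(t,round(r['conf'],2),np.array(r['xy']),onz(p,r['xy'],z)[:2])
```

```text
t 3.25 tcp [ 382.6 -284.2  257.1] yaw 0.006 tilt 0.002 F [-0.7 -1.3  0.2] T [-0.  0. -0.] w 88.0 j [-0.7  0.1  1.9  0.   1.1  0.9]
[ 457.7 -284.1  424.8]
hook 0.76 [321.6  75.8] [ 485.6 -287.3]
mat 0.6 [324.4  69. ] [ 493.5 -290.5]
```

View pics/w1.png

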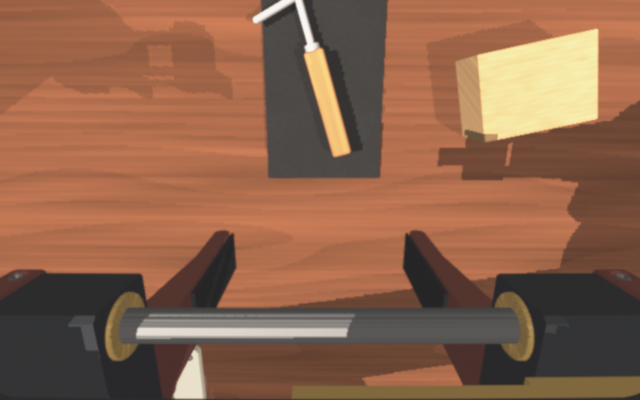

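```bash
cat >> h.py <<'E'
def rect_of(p,mask,z):
    m=mask.astype(np.uint8); n,l,stt,_=cv2.connectedComponentsWithStats(m)
    k=1+np.argmax(stt[1:,4]); ys,xs=np.where(l==k)
    c=cv2.findContours((l==k).astype(np.uint8),cv2.RETR_EXTERNAL,cv2.CHAIN_APPROX_NONE)[0][0][:,0].astype(float)
    P=np.array([onz(p,q,z)[:2] for q in c]).astype(np.float32)
    r=cv2.minAreaRect(P); b=cv2.boxPoints(r)
    e=b[1]-b[0],b[2]-b[1]; L=e[0] if np.linalg.norm(e[0])>np.linalg.norm(e[1]) else e[1]
    a=np.arctan2(L[1],L[0]); a=(a+np.pi/2)%np.pi-np.pi/2
    return np.array(r[0]),r[1],a
E
python3 - <<'E'
from h import *
np.set_printoptions(precision=3,suppress=True)
p=cams.read_camera('wrist')
I=p['pixels'].astype(int); hsv=cv2.cvtColor(p['pixels'],cv2.COLOR_BGR2HSV)
print(I[100,325],I[200,325],hsv[100,325],hsv[200,325],hsv[80,550])
m=np.zeros((400,640),bool); 
sel=(I[:,:,2]>150)&(I[:,:,1]>120); m[:175,272:378]=sel[:175,272:378]
print(m.sum()); print(rect_of(p,m,26))
mm=masks_of('hook',p)
for r in mm: print(r['conf'],r['pixels'].sum())
for q in [(312,48),(341,156),(297,2),(256,20),(268,178),(380,178)]:
    print(q,onz(p,q,16 if q[1]<30 else 28 if q[1]<170 else 4))
E
```

```text
[123 197 245] [ 82 115 187] [ 18 127 245] [  9 143 187] [ 26  77 247]
2647
(array([ 477.057, -287.056]), (169.3806610107422, 21.957674026489258), np.float32(0.2949456))
0.67 2841
(312, 48) [ 510.189 -280.183   28.   ]
(341, 156) [ 392.908 -313.525   28.   ]
(297, 2) [ 557.782 -264.064   16.   ]
(256, 20) [ 540.2   -219.055   16.   ]
(268, 178) [ 361.077 -223.148    4.   ]
(380, 178) [ 361.068 -364.989    4.   ]
```

Run:
```python
from h import *
plan([(479,-288.5,110,0.28),(479,-288.5,31,0.28)])
plan([(479,-288.5,31,0.28)],(479,-288.5,110,0.28))
```

```text
(479, -288.5, 110, 0.28) -> [0.491, 0.008, 0.731] [-0.001, -0.0, -0.178] rows 4.2
(479, -288.5, 31, 0.28) -> [0.491, 0.008, 1.126] [-0.001, -0.0, -0.178] rows 5.9
(479, -288.5, 31, 0.28) -> [0.0, -0.0, 0.395] [0.0, 0.0, 0.0] rows 1.9
```

>>> step_arm(series=[[[0.48,0.01,0.5,0,0,-0.1,0.3],[0.491,0.008,0.73,0,0,-0.178,0.1],[0.491,0.008,0.73,0,0,-0.178,0.1],[0.491,0.008,0.73,0,0,-0.178,0.1],[0.491,0.008,0.73,0,0,-0.178,0.1],[0.491,0.008,0.73,0,0,-0.178,0.1],[0.491,0.008,0.73,0,0,-0.178,0.1],[0.491,0.008,0.73,0,0,-0.178,0.1]]])

```text
time_s: 4.27
tcp_pos: [478.9, -289.4, 111.9]
ee_rot: [0.0, 0.99, 0.139, 0.001]
wrist_force: [-0.7, 0.1, 0.4]
width: 48.3
```

Run:
```python
from h import *
p=cams.read_camera('wrist'); save(p,'w2'); st(); plan([(479,-288.5,31,0.28)])
```

```text
t 4.32 tcp [ 479.1 -289.5  112.4] yaw 0.279 tilt 0.003 F [-0.   0.3 -0.2] T [-0.06 -0.05  0.02] w 48.4 j [-0.57  0.47  1.85  0.    0.82  0.73]
(479, -288.5, 31, 0.28) -> [-0.0, -0.005, 0.407] [0.001, -0.001, -0.001] rows 2.0
```

View pics/w2.png

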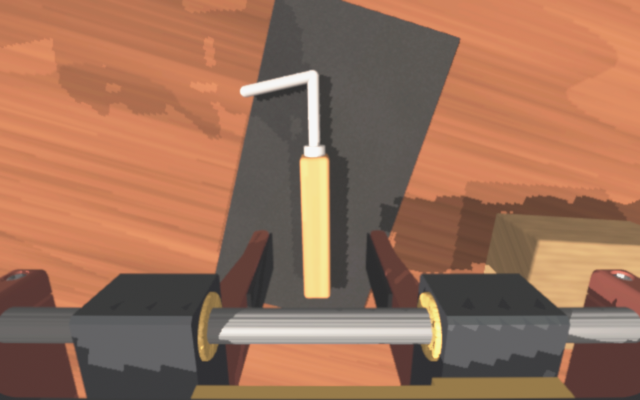

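Run:
```python
from h import *
p=cams.read_camera('wrist')
a=onz(p,(316,298),16)[:2];b=onz(p,(314,157),28)[:2];t=onz(p,(316,290),28)[:2]
e=onz(p,(314,74),16)[:2]; tip=onz(p,(243,92),16)[:2]
print(a,t,b,e,tip); u=(e-b)/np.linalg.norm(e-b); print(u,np.arctan2(u[1],u[0]), e-u*88,b-u*30)
print(masks_of('hook',p)[0]['xy'],[ (r['xy'],onz(p,r['xy'],4)[:2]) for r in pinpoint('hook',p)], proj(p,[479,-288.5,28]))
```

```text
[ 389.1363285  -313.12450049] [ 403.83207954 -309.04717669] [ 511.22890778 -277.08476042] [ 568.35560857 -260.84883853] [ 541.69112568 -213.47916789]
[0.96190549 0.27338219] 0.2769074171120984 [ 483.7079251  -284.90647108] [ 482.37174296 -285.28622606]
[314.9, 188.5] [([315.1, 184.5], array([ 485.40120572, -285.00161735]))] [[316.91461043 200.80462701]]
```

>>> step_arm(series=[[[0.005,-0.012,0.2,0,0,0,0.1],[0.005,-0.012,0.407,0,0,0,0.1],[0.005,-0.012,0.407,0,0,0,0.1],[0.005,-0.012,0.407,0,0,0,-1],[0.005,-0.012,0.407,0,0,0,-1],[0.005,-0.012,0.407,0,0,0,-1],[0.005,-0.012,0.407,0,0,0,-1],[0.005,-0.012,0.407,0,0,0,-1]]], squeeze=50)

```text
time_s: 5.13
tcp_pos: [480.9, -287.5, 33.0]
ee_rot: [0.002, 0.99, 0.139, 0.003]
wrist_force: [0.2, -0.5, -0.4]
width: 18.3
```

>>> step_arm(series=[[[0,0,0,0,0,0,-1],[0,0,0,0,0,0,-1],[0,0,0,0,0,0,-1],[0,0,-0.2,0,0,0,-1],[0,0,-0.45,0,0,0,-1],[0,0,-0.45,0,0,0,-1],[0,0,-0.45,0,0,0,-1],[0,0,-0.45,0,0,0,-1]]])

```text
time_s: 5.8
tcp_pos: [480.5, -287.3, 123.2]
ee_rot: [0.002, 0.99, 0.139, 0.003]
wrist_force: [0.6, 1.2, -0.5]
width: 0.5
```

Run:
```python
from h import *
p=cams.read_camera('wrist'); save(p,'w3'); st()
```

```text
t 5.85 tcp [ 479.8 -286.8  122.1] yaw 0.279 tilt 0.005 F [-0.7  0.7  0.2] T [-0.02 -0.03  0.03] w 0.4 j [-0.56  0.46  1.85  0.    0.83  0.73]
```

View pics/w3.png

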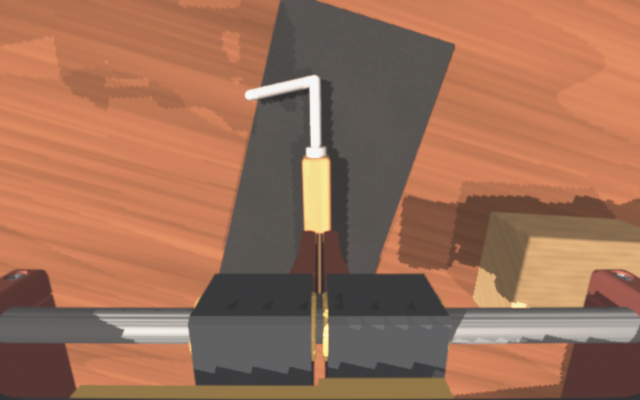

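>>> step_arm(series=[[[0,0,0,0,0,0,0.0],[0,0,0.1,0,0,0,0],[0,0,0.3,0,0,0,0],[0,0,0.455,0,0,0,0],[0,0,0.455,0,0,0,0],[0,0,0.455,0,0,0,0],[0,0,0.455,0,0,0,0]]])

```text
time_s: 6.43
tcp_pos: [480.3, -287.0, 31.4]
ee_rot: [0.001, 0.99, 0.139, 0.002]
wrist_force: [0.7, -1.0, -0.8]
width: 42.4
```

Run:
```python
from h import *
p=cams.read_camera('wrist'); save(p,'w4'); st()
a=cv2.imread('pics/w4.png')
p=cams.read_camera('side');b=p['pixels'][110:210,280:420]
cv2.imwrite('pics/w4s.png',cv2.resize(b,None,fx=5,fy=5))
```

```text
t 6.48 tcp [ 481.  -287.4   32.2] yaw 0.279 tilt 0.007 F [-0.   0.2  0.4] T [-0.03 -0.05  0.01] w 43.4 j [-0.56  0.6   1.87  0.    0.66  0.73]
```

View pics/w4.png

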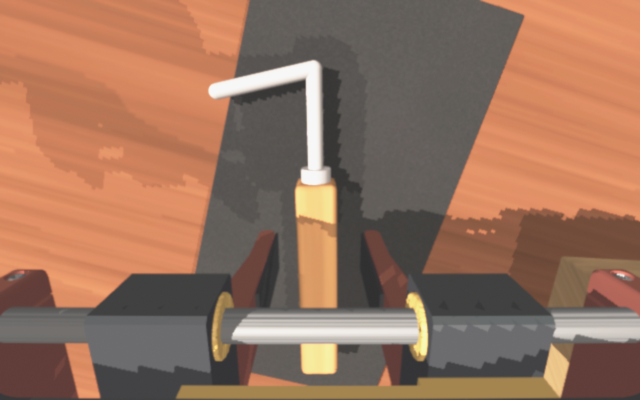

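View pics/w4s.png

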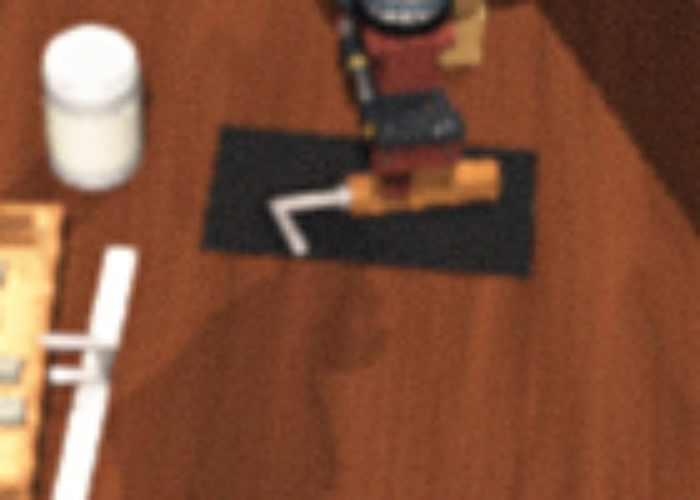

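>>> step_arm(series=[[[0,0,0.005,0,0,0,-1],[0,0,0.005,0,0,0,-1],[0,0,0.005,0,0,0,-1],[0,0,0.005,0,0,0,-1],[0,0,0.005,0,0,0,-1],[0,0,0.005,0,0,0,-1],[0,0,0.005,0,0,0,-1]]], squeeze=30)

```text
time_s: 7.12
tcp_pos: [481.2, -287.6, 31.7]
ee_rot: [0.002, 0.99, 0.139, 0.003]
wrist_force: [-0.1, -0.3, 1.1]
width: 1.2
```

Run:
```python
from h import *
p=cams.read_camera('wrist'); save(p,'w5'); st()
```

```text
t 7.17 tcp [ 481.2 -287.6   31.7] yaw 0.279 tilt 0.008 F [-0.6  1.  -0.3] T [-0.05  0.01 -0.02] w 0.7 j [-0.56  0.6   1.87  0.    0.66  0.73]
```

View pics/w5.png

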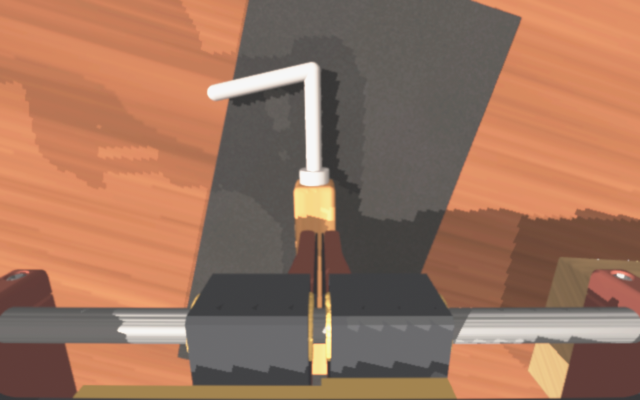

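Run:
```python
from h import *
np.set_printoptions(precision=1,suppress=True)
p=cams.read_camera('wrist'); s=readout.get_obs(); T=np.array(s['tcp_pos']); Rm=q2R(s['ee_rot'])
print('cam in tool',Rm.T@(np.array(p['origin'])-T)); print('camz in tool',Rm.T@att(p))
for z in (-20,-10,0,10,25): print(z,proj(p,[T+Rm@np.array([x,0,z]) for x in (-10,10)]).tolist())
for c in ('side','scene'):
    p=cams.read_camera(c); 
    q=proj(p,[T+Rm@np.array([x,0,z]) for z in (0,25) for x in (-10,10)]); print(c,q)
    im=p['pixels'].copy()
    x0,y0=np.int32(q.mean(0))-[50,45]
    im=cv2.resize(im[y0:y0+80,x0:x0+100],None,fx=8,fy=8)
    for a in q: cv2.circle(im,tuple(np.int32((a-[x0,y0]+.5)*8)),3,(0,255,0),-1)
    cv2.imwrite('pics/w6%s.png'%c,im[:600])
```

```text
cam in tool [  75.3    0.4 -167.6]
camz in tool [[-0.  -1.  -0.3]
 [ 1.  -0.   0. ]
 [-0.  -0.3  1. ]]
-20 [[317.96794270107665, 281.73355188029353], [317.92745105150163, 243.86213308774902]]
-10 [[318.013269564173, 271.7441712051432], [317.9766272413703, 235.68628783004567]]
0 [[318.0539000960944, 262.7922092216138], [318.0205381731432, 228.387262362622]]
10 [[318.0905267713392, 254.72435407181948], [318.05998546588256, 221.83135390189537]]
25 [[318.13916289240655, 244.0140031229395], [318.11216891233084, 213.1604502577008]]
side [[359.9 143.5]
 [354.9 144. ]
 [359.5 147.9]
 [354.6 148.4]]
scene [[294.6 132.1]
 [291.1 135.6]
 [294.9 137.2]
 [291.4 140.7]]
```

View pics/w6scene.png

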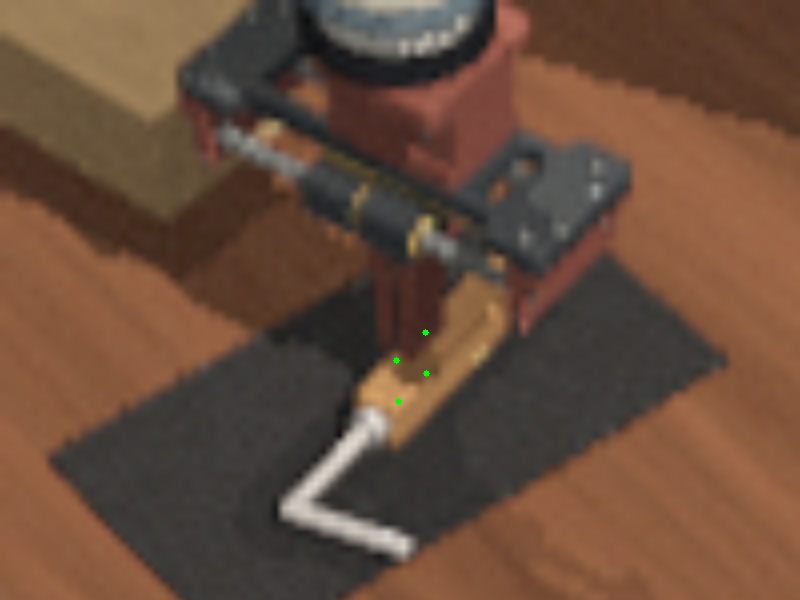

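View pics/w6side.png

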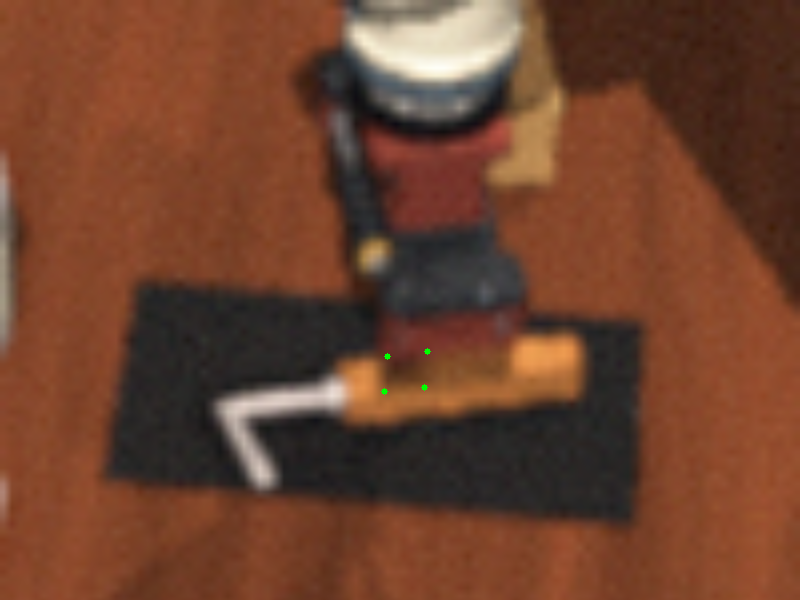

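>>> step_arm(series=[[[0,0,-0.03,0,0,0,0],[0,0,-0.03,0,0,0,0],[0,0,-0.03,0,0,0,0],[0,0,-0.03,0,0,0,0],[0,0,-0.03,0,0,0,0],[0,0,0,0,0,0,0],[0,0,0.03,0,0,0,0],[0,0,0.03,0,0,0,0]]])

```text
time_s: 7.98
tcp_pos: [480.4, -287.1, 24.2]
ee_rot: [0.001, 0.99, 0.139, 0.002]
wrist_force: [-0.5, 0.2, -0.3]
width: 43.5
```

>>> step_arm(series=[[[0,0,0.015,0,0,0,0],[0,0,0.03,0,0,0,0],[0,0,0.045,0,0,0,0],[0,0,0.045,0,0,0,0]]])

```text
time_s: 8.32
tcp_pos: [480.1, -286.9, 14.5]
ee_rot: [0.001, 0.99, 0.139, 0.002]
wrist_force: [0.4, 0.1, 0.3]
width: 43.7
```

Run:
```python
from h import *
p=cams.read_camera('wrist'); save(p,'w7'); st()
```

```text
t 8.37 tcp [ 480.3 -287.    14.8] yaw 0.279 tilt 0.005 F [0.4 0.5 0.2] T [0.02 0.02 0.  ] w 44.1 j [-0.56  0.63  1.87  0.    0.63  0.73]
```

View pics/w7.png

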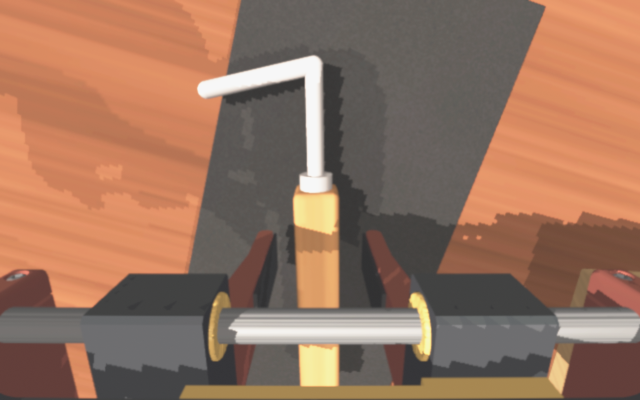

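>>> step_arm(series=[[[0,0,0.022,0,0,0,0],[0,0,0.022,0,0,0,-1],[0,0,0.022,0,0,0,-1],[0,0,0.022,0,0,0,-1],[0,0,0.022,0,0,0,-1],[0,0,0.022,0,0,0,-1],[0,0,0.022,0,0,0,-1],[0,0,0.022,0,0,0,-1]]], squeeze=50)

```text
time_s: 9.03
tcp_pos: [480.3, -287.0, 10.4]
ee_rot: [0.001, 0.99, 0.139, 0.002]
wrist_force: [0.2, -0.7, -0.3]
width: 21.7
```

Run:
```python
from h import *
st()
```

```text
t 9.03 tcp [ 480.3 -287.    10.4] yaw 0.279 tilt 0.005 F [ 0.2 -0.7 -0.3] T [ 0.04  0.06 -0.06] w 21.7 j [-0.56  0.64  1.87  0.    0.62  0.73]
```

Run:
```python
from h import *
plan([(480,-287,60,0.28),(530,-140,110,0.0)])
```

```text
(480, -287, 60, 0.28) -> [-0.001, 0.0, -0.248] [0.002, -0.003, -0.001] rows 1.2
(530, -140, 110, 0.0) -> [0.443, -0.637, -0.498] [0.001, -0.003, 0.177] rows 4.4
```

>>> step_arm(series=[[[0,0,-0.1,0,0,0,-1],[0,0,-0.3,0,0,0,-1],[0,0,-0.5,0,0,0,-1],[0.2,-0.3,-0.5,0,0,0.08,-1],[0.443,-0.637,-0.5,0,0,0.177,-1],[0.443,-0.637,-0.5,0,0,0.177,-1],[0.443,-0.637,-0.5,0,0,0.177,-1],[0.443,-0.637,-0.5,0,0,0.177,-1]]])

```text
time_s: 9.7
tcp_pos: [531.4, -135.0, 110.7]
ee_rot: [0.0, 1.0, 0.002, 0.003]
wrist_force: [0.4, 0.6, -0.9]
width: 21.1
```

Run:
```python
from h import *
np.set_printoptions(precision=1,suppress=True)
p=cams.read_camera('wrist'); save(p,'w8'); st()
for t,z in [('crate',0),('crate_bar',28),('hook',104),('hook_bend',116),('hook_tip',116),('strip',2),('short1',24),('long1',24)]:
    for r in pinpoint(t,p): print(t,round(r['conf'],2),np.array(r['xy']),onz(p,r['xy'],z)[:2])
```

```text
t 9.75 tcp [ 530.7 -137.2  110.5] yaw 0.005 tilt 0.005 F [-0.2  0.4 -1.7] T [-0. -0. -0.] w 21.2 j [-0.3  0.5  1.9 -0.   0.8  1.3]
hook 0.85 [317.7 235.6] [ 534.8 -134.8]
hook_bend 0.81 [317.6  67. ] [ 621.  -134.4]
hook_tip 0.85 [210.2  84. ] [613.5 -85.5]
```

View pics/w8.png

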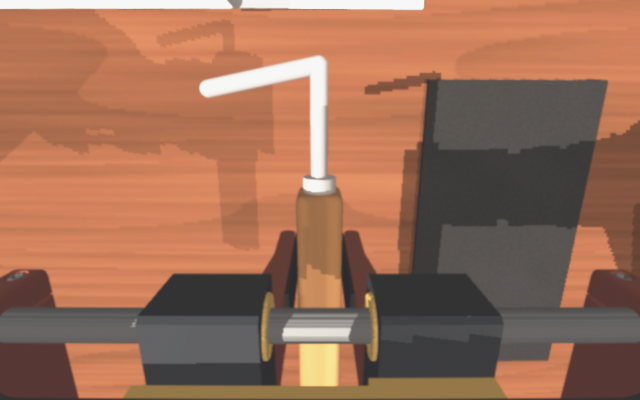

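>>> step_arm(series=[[[0.3,-0.2,-0.4,0,0,0,-1],[0.35,-0.2,-0.45,0,0,0,-1],[0.35,-0.2,-0.45,0,0,0,-1],[0.35,-0.2,-0.45,0,0,0,-1],[0.35,-0.2,-0.45,0,0,0,-1]]])

```text
time_s: 10.57
tcp_pos: [600.8, -101.3, 202.1]
ee_rot: [0.001, 1.0, -0.0, 0.004]
wrist_force: [-1.3, 0.3, -2.4]
width: 21.6
```

Run:
```python
from h import *
np.set_printoptions(precision=1,suppress=True)
p=cams.read_camera('wrist'); save(p,'w9'); st()
for t,z in [('crate',0),('crate_bar',28),('strip',2),('short1',24),('long1',24)]:
    for r in pinpoint(t,p): print(t,round(r['conf'],2),np.array(r['xy']),onz(p,r['xy'],z)[:2])
```

```text
t 10.62 tcp [ 598.7 -101.3  200.3] yaw -0.001 tilt 0.004 F [ 0.1 -0.  -1.3] T [ 0.   0.1 -0. ] w 21.8 j [-0.2  0.4  1.7 -0.   1.   1.4]
crate_bar 0.98 [292.4 100.5] [677.1 -76.6]
crate_bar 0.57 [246.9  94.5] [682.7 -32.8]
strip 0.58 [249.3  96.6] [681.2 -30. ]
```

View pics/w9.png

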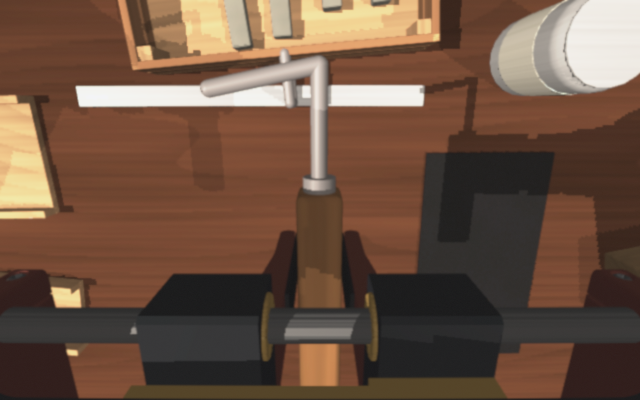

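Run:
```python
from h import *
np.set_printoptions(precision=1,suppress=True)
p=cams.read_camera('wrist')
for q,z in [((135,67),50),((438,45),50),((77,97),2),((424,95),2),((291,101),42),((291,101),28),((285,53),42)]:
    print(q,z,onz(p,q,z))
im=cv2.resize(p['pixels'][0:130,60:480],None,fx=1.9,fy=1.9); cv2.imwrite('pics/w9z.png',im)
p=cams.read_camera('scene')
for t,z in [('crate',0),('crate_bar',28)]:
    for r in pinpoint(t,p): print(t,round(r['conf'],2),np.array(r['xy']),onz(p,r['xy'],z)[:2])
im=cv2.resize(p['pixels'][170:300,200:320],None,fx=5,fy=4.6); cv2.imwrite('pics/s9z.png',im)
```

```text
(135, 67) 50 [701.7  59.   50. ]
(438, 45) 50 [ 718.9 -205.3   50. ]
(77, 97) 2 [677.3 148.    2. ]
(424, 95) 2 [ 678.2 -210.8    2. ]
(291, 101) 42 [672.5 -76.6  42. ]
(291, 101) 28 [672.4 -75.5  28. ]
(285, 53) 42 [713.6 -72.2  42. ]
crate 0.77 [257.4 233.7] [784.5 -62.2]
crate_bar 0.71 [289.5 206.4] [664.6 -63.7]
```

View pics/w9z.png

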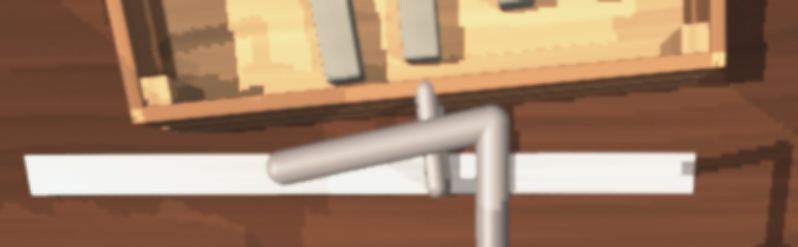

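View pics/s9z.png

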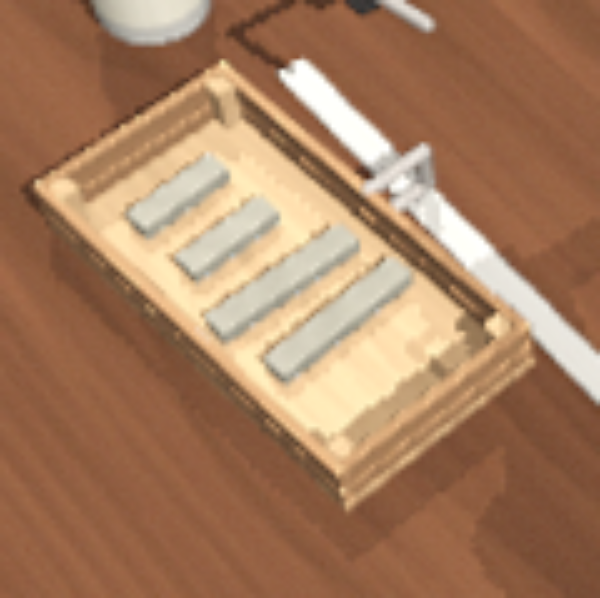

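Run:
```python
from h import *
plan([(610,-155,110,0),(610,-155,22.5,0)])
plan([(610,-155,22.5,0)],(610,-155,110,0))
```

```text
(610, -155, 110, 0) -> [0.054, 0.268, 0.451] [0.001, -0.002, -0.001] rows 2.5
(610, -155, 22.5, 0) -> [0.053, 0.268, 0.889] [0.001, -0.002, -0.001] rows 4.5
(610, -155, 22.5, 0) -> [0.0, -0.0, 0.438] [0.0, 0.0, 0.0] rows 2.1
```

>>> step_arm(series=[[[0.053,0.268,0.2,0,0,0,-1],[0.053,0.268,0.45,0,0,0,-1],[0.053,0.268,0.6,0,0,0,-1],[0.053,0.268,0.75,0,0,0,-1],[0.053,0.268,0.889,0,0,0,-1],[0.053,0.268,0.889,0,0,0,-1],[0.053,0.268,0.889,0,0,0,-1]]])

```text
time_s: 11.65
tcp_pos: [608.7, -154.8, 21.1]
ee_rot: [0.0, 1.0, -0.001, -0.0]
wrist_force: [0.5, -0.6, 0.8]
width: 21.4
```

Run:
```python
from h import *
np.set_printoptions(precision=1,suppress=True)
p=cams.read_camera('wrist'); save(p,'w10'); st()
for t,z in [('crate_bar',28),('hook_bend',28),('hook_tip',28)]:
    for r in pinpoint(t,p): print(t,round(r['conf'],2),np.array(r['xy']),onz(p,r['xy'],z)[:2])
```

```text
t 11.70 tcp [ 610.5 -155.2   23.2] yaw -0.001 tilt 0.004 F [-0.1 -0.  -0.1] T [ 0. -0.  0.] w 22.1 j [-0.3  0.7  1.7 -0.   0.7  1.3]
crate_bar 0.91 [146.6 117.5] [676.5 -75.7]
hook_bend 0.72 [318.4  63.9] [ 699.4 -155.2]
hook_tip 0.58 [207.7  88.4] [ 689.2 -105.2]
```

View pics/w10.png

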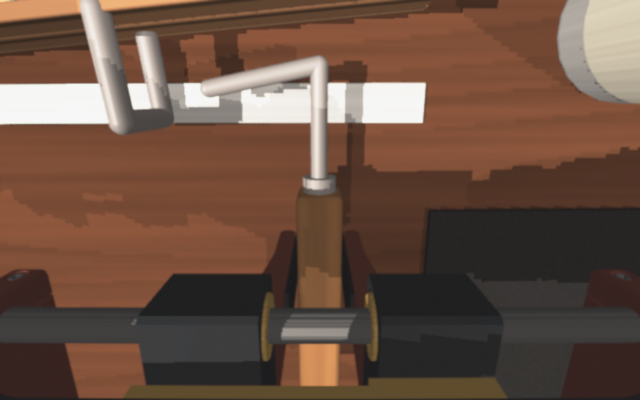

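>>> step_arm(series=[[[0.01,0,0,0,0,0,-1],[0.01,-0.06,0,0,0,0,-1],[0.01,-0.12,0,0,0,0,-1],[0.01,-0.18,0,0,0,0,-1],[0.01,-0.24,0,0,0,0,-1],[0.01,-0.305,0,0,0,0,-1],[0.01,-0.305,0,0,0,0,-1]]])

```text
time_s: 12.43
tcp_pos: [613.7, -91.4, 24.9]
ee_rot: [0.001, 1.0, 0.001, 0.004]
wrist_force: [-0.1, -0.0, -1.1]
width: 21.5
```

Run:
```python
from h import *
np.set_printoptions(precision=1,suppress=True)
p=cams.read_camera('wrist'); save(p,'w11'); st()
for t,z in [('crate_bar',28),('hook_bend',28),('hook_tip',28)]:
    for r in pinpoint(t,p): print(t,round(r['conf'],2),np.array(r['xy']),onz(p,r['xy'],z)[:2])
```

```text
t 12.48 tcp [613.9 -92.5  25. ] yaw 0.001 tilt 0.008 F [ 0.8  0.2 -1.1] T [-0.  0.  0.] w 21.9 j [-0.2  0.7  1.7 -0.   0.7  1.4]
crate_bar 0.56 [285.4 125.3] [677.4 -75.8]
hook_bend 0.68 [288.2 127.1] [676.6 -77.1]
hook_bend 0.65 [315.7  66.2] [703.9 -90.3]
hook_bend 0.49 [319.4 233.1] [622.4 -92.1]
hook_tip 0.7 [211.9  85.8] [695.3 -42.2]
```

View pics/w11.png

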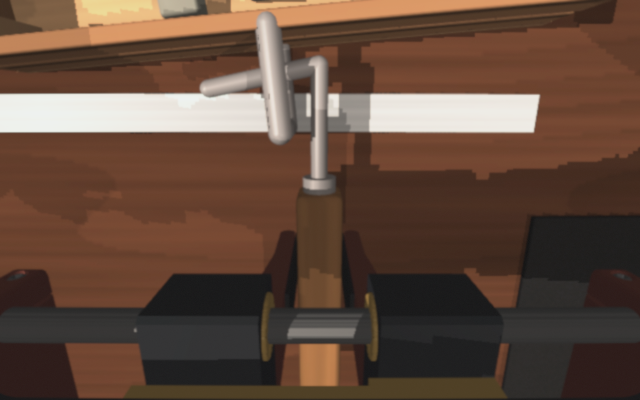

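>>> step_arm(series=[[[-0.08,0,0.01,0,0,0,-1],[-0.15,0,0.01,0,0,0,-1],[-0.22,0,0.01,0,0,0,-1],[-0.29,0,0.01,0,0,0,-1],[-0.36,0,0.01,0,0,0,-1],[-0.43,0,0.01,0,0,0,-1],[-0.5,0,0.01,0,0,0,-1],[-0.5,0,0.01,0,0,0,-1]]])

```text
time_s: 13.3
tcp_pos: [511.8, -94.8, 22.1]
ee_rot: [0.001, 1.0, -0.001, 0.003]
wrist_force: [-0.4, 0.7, -1.9]
width: 21.7
```

Run:
```python
from h import *
np.set_printoptions(precision=1,suppress=True)
p=cams.read_camera('wrist'); save(p,'w12'); st()
for t,z in [('crate_bar',28),('hook_bend',28),('hook_tip',28)]:
    for r in pinpoint(t,p): print(t,round(r['conf'],2),np.array(r['xy']),onz(p,r['xy'],z)[:2])
```

```text
t 13.35 tcp [513.2 -94.9  22.3] yaw -0.002 tilt 0.007 F [ 0.1 -0.8 -1.3] T [ 0.   0.  -0.1] w 21.5 j [-0.2  0.6  2.  -0.   0.6  1.4]
crate_bar 0.58 [280.6  94.4] [589.6 -77.9]
hook_bend 0.67 [316.1  65. ] [602.2 -94.2]
hook_tip 0.83 [209.7  89.1] [592.  -45.7]
```

View pics/w12.png

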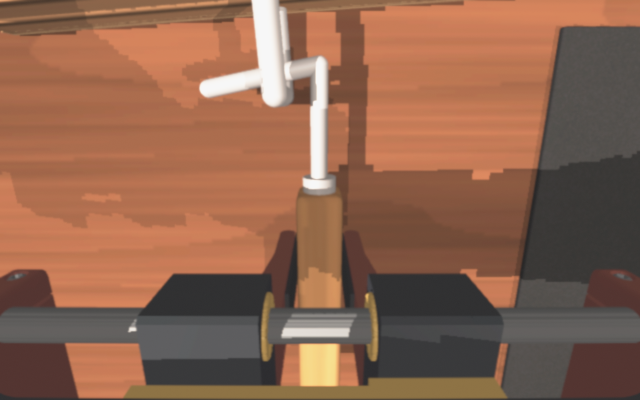

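>>> step_arm(series=[[[-0.08,0,0,0,0,0,-1],[-0.15,0,0,0,0,0,-1],[-0.22,0,0,0,0,0,-1],[-0.29,0,0,0,0,0,-1],[-0.36,0,0,0,0,0,-1],[-0.43,0,0,0,0,0,-1],[-0.53,0,0,0,0,0,-1],[-0.53,0,0,0,0,0,-1]]])

```text
time_s: 14.17
tcp_pos: [407.3, -94.5, 21.4]
ee_rot: [0.001, 1.0, -0.001, 0.004]
wrist_force: [-0.9, 0.4, -1.8]
width: 22.0
```

Run:
```python
from h import *
np.set_printoptions(precision=1,suppress=True)
st()
p=cams.read_camera('scene'); save(p,'s13')
for t,z in [('crate',0),('crate_bar',28),('short1',24),('long1',24)]:
    for r in pinpoint(t,p): print(t,round(r['conf'],2),np.array(r['xy']),onz(p,r['xy'],z)[:2])
cv2.imwrite('pics/s13z.png',cv2.resize(p['pixels'][110:310,220:440],None,fx=3,fy=3))
```

```text
t 14.17 tcp [407.3 -94.5  21.4] yaw -0.002 tilt 0.008 F [-0.9  0.4 -1.8] T [ 0.   0.1 -0. ] w 22.0 j [-0.3  0.5  2.2 -0.   0.5  1.3]
crate 0.58 [308.4 201.6] [598.9 -56.8]
crate_bar 0.63 [333.  173.1] [483.  -77.6]
short1 0.7 [288.9 144.2] [ 515.7 -264.5]
short1 0.48 [283.3 179.1] [ 616.8 -159.4]
short1 0.48 [292.8 183.8] [ 604.8 -126.3]
long1 0.49 [305.8 197.1] [604.6 -61.8]
long1 0.47 [315.5 202.7] [594.7 -27.5]
```

View pics/s13z.png

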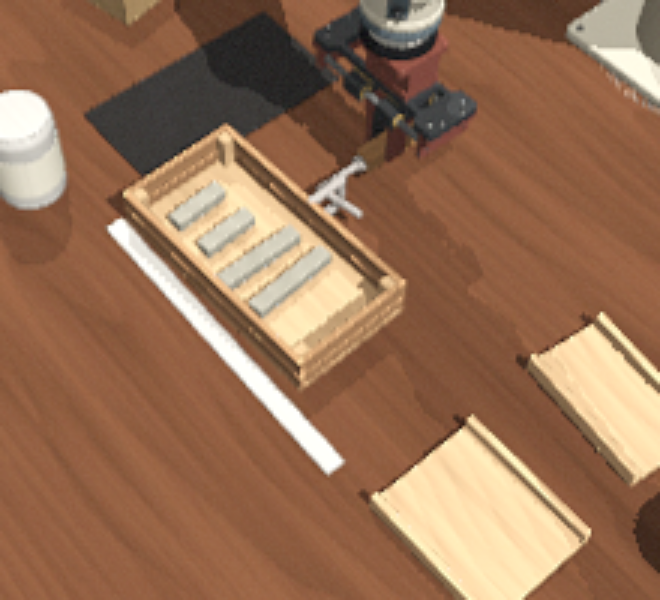

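>>> step_arm(series=[[[0.05,0,0,0,0,0,-1],[0.05,0,0,0,0,0,-1],[0.05,0.1,0,0,0,0,-1],[0.05,0.22,0,0,0,0,-1],[0.05,0.34,0,0,0,0,-1],[0.05,0.36,0,0,0,0,-1],[0.05,0.36,-0.2,0,0,0,-1],[0.05,0.36,-0.4,0,0,0,-1]]])

```text
time_s: 15.08
tcp_pos: [417.6, -165.9, 99.8]
ee_rot: [-0.0, 1.0, -0.001, 0.001]
wrist_force: [0.9, -0.6, -0.8]
width: 21.5
```

Run:
```python
from h import *
np.set_printoptions(precision=1,suppress=True)
st()
p=cams.read_camera('wrist'); save(p,'w14')
plan([(465,-300,100,0),(465,-300,40,0),(465,-300,12,0)])
plan([(465,-300,12,0)],(465,-300,90,0))
```

```text
t 15.08 tcp [ 417.6 -165.9   99.8] yaw -0.002 tilt 0.002 F [ 0.9 -0.6 -0.8] T [ 0.  -0.   0.1] w 21.5 j [-0.4  0.4  2.1  0.   0.7  1.2]
(465, -300, 100, 0) -> [0.214, 0.661, 0.045] [0.003, -0.009, -0.001] rows 3.3
(465, -300, 40, 0) -> [0.209, 0.66, 0.345] [0.003, -0.009, -0.001] rows 3.7
(465, -300, 12, 0) -> [0.207, 0.659, 0.485] [0.003, -0.009, -0.001] rows 4.0
(465, -300, 12, 0) -> [0.0, -0.0, 0.39] [0.0, 0.0, 0.0] rows 1.9
```

View pics/w14.png

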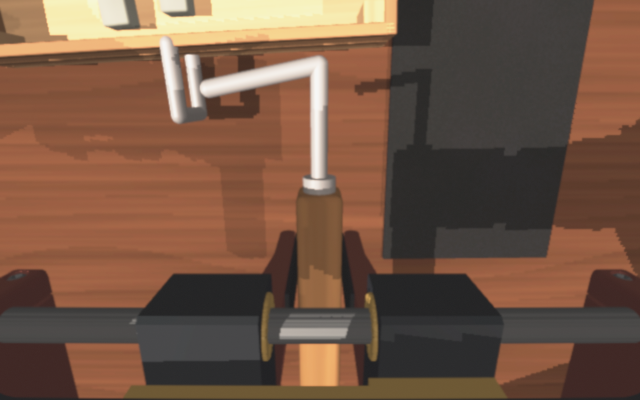

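>>> step_arm(series=[[[0.1,0.3,0,0,0,0,-1],[0.21,0.66,0.04,0,0,0,-1],[0.21,0.66,0.04,0,0,0,-1],[0.21,0.66,0.04,0,0,0,-1],[0.21,0.66,0.2,0,0,0,-1],[0.21,0.66,0.35,0,0,0,-1],[0.21,0.66,0.42,0,0,0,-1],[0.21,0.66,0.42,0,0,0,-1]]])

```text
time_s: 15.8
tcp_pos: [463.7, -298.5, 21.7]
ee_rot: [0.001, 1.0, -0.001, 0.005]
wrist_force: [-1.0, 0.1, -1.4]
width: 21.8
```

Run:
```python
from h import *
st(); s=readout.get_obs(); plan([(465,-300,11,0)])
```

```text
t 15.80 tcp [ 463.7 -298.5   21.7] yaw -0.002 tilt 0.010 F [-1.   0.1 -1.4] T [0.02 0.02 0.04] w 21.8 j [-0.6   0.61  1.9   0.01  0.62  0.97]
(465, -300, 11, 0) -> [0.006, 0.007, 0.054] [0.001, -0.006, -0.001] rows 0.3
```

>>> step_arm(series=[[[0,0,0.03,0,0,0,-1],[0,0,0.054,0,0,0,-1],[0,0,0.054,0,0,0,-1],[0,0,0.054,0,0,0,0],[0,0,0.054,0,0,0,0],[0,0,0.054,0,0,0,0],[0,0,-0.1,0,0,0,0],[0,0,-0.35,0,0,0,0]]])

```text
time_s: 16.47
tcp_pos: [460.9, -296.9, 81.6]
ee_rot: [-0.001, 1.0, -0.001, 0.002]
wrist_force: [1.1, -0.1, -0.2]
width: 43.6
```

Run:
```python
from h import *
st(); 
p=cams.read_camera('wrist'); save(p,'w15')
plan([(465,-300,200,0),(430,-120,240,0)])
```

```text
t 16.47 tcp [ 460.9 -296.9   81.6] yaw -0.002 tilt 0.005 F [ 1.1 -0.1 -0.2] T [-0.04 -0.01  0.01] w 43.6 j [-0.6   0.51  1.88  0.01  0.75  0.97]
(465, -300, 200, 0) -> [0.005, 0.003, -0.547] [0.004, -0.01, -0.001] rows 2.6
(430, -120, 240, 0) -> [-0.168, -0.896, -0.755] [0.004, -0.01, -0.001] rows 5.7
```

View pics/w15.png

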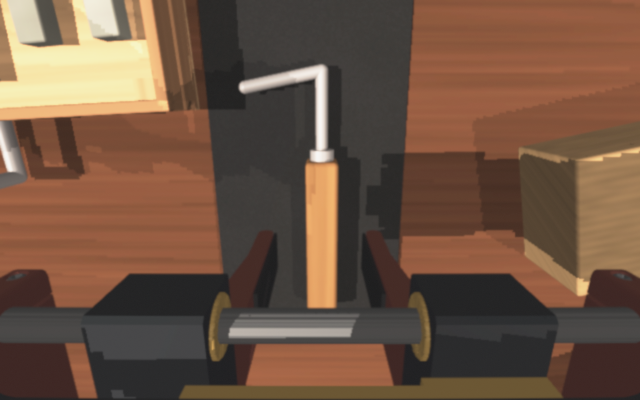

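Hook is on the mat. Now view the crate from above.

>>> step_arm(series=[[[0,0,-0.2,0,0,0,0],[0,0,-0.4,0,0,0,0],[0.1,-0.4,-0.8,0,0,0,0],[0.2,-0.9,-1,0,0,0,0],[0.2,-0.98,-1,0,0,0,0],[0.2,-0.98,-1,0,0,0,0],[0.2,-0.98,-1,0,0,0,0],[0.2,-0.98,-1,0,0,0,0]]])

```text
time_s: 17.18
tcp_pos: [503.6, -100.6, 292.7]
ee_rot: [0.003, 1.0, -0.001, 0.01]
wrist_force: [0.6, -0.8, -1.7]
width: 43.8
```

Run:
```python
from h import *
np.set_printoptions(precision=3,suppress=True)
st(); 
p=cams.read_camera('wrist'); save(p,'w16')
for t,z in [('crate',0),('crate_bar',28),('strip',2)]:
    for r in pinpoint(t,p): print(t,round(r['conf'],2),np.array(r['xy']),onz(p,r['xy'],z)[:2])
for t in ('short1','long1'):
    for r in masks_of(t,p): print(t,round(r['conf'],2),r['pixels'].sum(),np.array(r['xy']),rect_of(p,r['pixels'],24))
```

```text
t 17.18 tcp [ 503.6 -100.6  292.7] yaw -0.001 tilt 0.020 F [ 0.6 -0.8 -1.7] T [-0.03 -0.01  0.  ] w 43.8 j [-0.22  0.16  1.81 -0.    1.15  1.35]
crate_bar 0.72 [404.3 123.1] [ 555.982 -209.934]
crate_bar 0.57 [303.7 177.4] [486.968 -83.031]
crate_bar 0.41 [28.1 70.8] [619.063 247.567]
strip 0.97 [255.9  17.5] [682.371 -25.757]
short1 0.96 908 [369.8  81.5] (array([ 606.027, -164.449]), (65.20689392089844, 21.356918334960938), np.float32(0.06529796))
short1 0.85 785 [334.9  82.3] (array([ 603.718, -118.691]), (63.68326950073242, 18.255290985107422), np.float32(0.07898688))
long1 0.77 1220 [292.5  83.4] (array([598.588, -72.484]), (98.13509368896484, 19.26923942565918), np.float32(0.04580462))
long1 0.76 1308 [259.2  96.4] (array([590.758, -30.888]), (98.7344741821289, 19.698566436767578), np.float32(0.09786284))
```

View pics/w16.png

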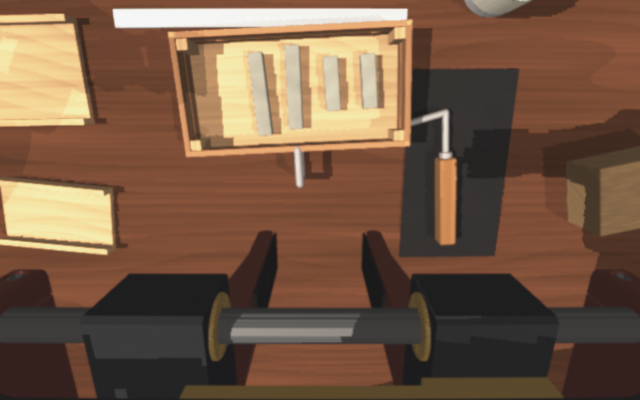

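Run:
```python
from h import *
np.set_printoptions(precision=1,suppress=True)
p=cams.read_camera('scene')
T=np.array([481.2,-287.6,31.7]); Rm=Rd(0.279)
for y in (-89,-75,89):
  for x in (-37,37):
    print(y,x,[(z,((proj(p,T+Rm@np.array([x,y,z]))[0]-[243,91])*8).tolist()) for z in (-40,-55,-70,-85)])
```

```text
-89 -37 [(-40, [624.6959370823756, 312.04843880563794]), (-55, [625.2469096130976, 285.85606987731455]), (-70, [625.8083655126056, 259.1645436361681]), (-85, [626.3806033243527, 231.95962129487077])]
-89 37 [(-40, [519.0836849293069, 423.369682815523]), (-55, [518.6223416438575, 397.5322664865946]), (-70, [518.1521006958737, 371.1880070020609]), (-85, [517.6727051828016, 344.32200340329564])]
-75 -37 [(-40, [596.4139815417161, 297.65600429594224]), (-55, [596.6964209266198, 271.41754684845114]), (-70, [596.9842526384755, 244.68086062116197]), (-85, [597.2776307910335, 217.43178693265963])]
-75 37 [(-40, [490.39637150201315, 408.201636314584]), (-55, [489.6585970261194, 382.308010721496]), (-70, [488.9066032470728, 355.908330595855]), (-85, [488.13997986669665, 328.98777610455954])]
89 -37 [(-40, [278.81776123979716, 136.1424669625443]), (-55, [276.21457218103933, 109.45912859675843]), (-70, [273.56452285396836, 82.28993182925228]), (-85, [270.8663545170034, 54.621663972953115])]
89 37 [(-40, [168.65052201098297, 238.16161418080947]), (-55, [164.9520924473045, 211.71764217403438]), (-70, [161.18517023970708, 184.77871738581587]), (-85, [157.34786027204564, 157.33098854624814])]
```

Run:
```python
from h import *
np.set_printoptions(precision=1,suppress=True)
p=cams.read_camera('wrist'); save(p,'w17'); st()
for q,z in [((187,156),50),((410,144),50),((170,33),50),((408,22),50),((116,27),2),((406,19),2),((115,246),22),((112,188),22),((92,123),22),((78,17),22)]: print(q,onz(p,q,z)[:2])
for t in ('short1','long1'):
    for r in masks_of(t,p): print(t,round(r['conf'],2),r['pixels'].sum(),np.array(r['xy']),rect_of(p,r['pixels'],24))
plan([(591,-31,110,0.075),(591,-31,14,0.075)])
plan([(591,-31,14,0.075)],(591,-31,110,0.075))
```

```text
t 17.58 tcp [ 502.3 -104.   289.3] yaw -0.003 tilt 0.015 F [-0.1  0.1  1. ] T [0.  0.1 0. ] w 44.3 j [-0.2  0.2  1.8 -0.   1.1  1.4]
(187, 156) [516.6  52.9]
(410, 144) [ 529.9 -215.1]
(170, 33) [652.7  57.7]
(408, 22) [ 663.1 -204.2]
(116, 27) [669.1 142.2]
(406, 19) [ 676.8 -213.4]
(115, 246) [388.3 176.4]
(112, 188) [470.8 167.1]
(92, 123) [554.9 178.8]
(78, 17) [676.  174.2]
short1 0.93 808 [327.7  80.2] (array([ 603.6, -118.8]), (63.72222137451172, 18.096895217895508), np.float32(0.075528145))
short1 0.82 889 [368.5  77.1] (array([ 605.7, -164.3]), (65.75029754638672, 20.07862091064453), np.float32(0.08793259))
long1 0.97 1290 [290.9  81.6] (array([598.7, -72.4]), (97.83189392089844, 18.644535064697266), np.float32(0.031590104))
long1 0.63 1356 [259.1  91.2] (array([590.8, -31.2]), (98.52183532714844, 20.965898513793945), np.float32(0.09990001))
(591, -31, 110, 0.075) -> [0.429, -0.371, 0.901] [0.004, -0.009, -0.05] rows 5.1
(591, -31, 14, 0.075) -> [0.422, -0.374, 1.381] [0.004, -0.009, -0.05] rows 7.2
(591, -31, 14, 0.075) -> [0.0, -0.0, 0.48] [0.0, 0.0, 0.0] rows 2.3
```

>>> step_arm(series=[[[0.2,-0.2,0.4,0,0,-0.04,-0.15],[0.43,-0.37,0.9,0,0,-0.055,-0.15],[0.43,-0.37,0.9,0,0,-0.055,-0.15],[0.43,-0.37,0.9,0,0,-0.055,-0.15],[0.43,-0.37,0.9,0,0,-0.055,-0.15],[0.43,-0.37,0.9,0,0,-0.055,-0.15],[0.43,-0.37,0.9,0,0,-0.055,-0.15]]])

```text
time_s: 18.27
tcp_pos: [589.7, -31.1, 107.2]
ee_rot: [0.003, 0.999, 0.042, 0.004]
wrist_force: [-0.4, -0.4, -0.1]
width: 37.6
```

Run:
```python
from h import *
np.set_printoptions(precision=1,suppress=True)
p=cams.read_camera('wrist'); save(p,'w18'); st()
for t in ('long1',):
    for r in masks_of(t,p): print(t,round(r['conf'],2),r['pixels'].sum(),np.array(r['xy']),rect_of(p,r['pixels'],24))
plan([(591,-31,14,0.075)])
```

```text
t 18.32 tcp [590.5 -31.7 109.5] yaw 0.083 tilt 0.013 F [ 0.7 -0.8  0.9] T [-0. -0. -0.] w 37.3 j [-0.1  0.5  1.8 -0.   0.8  1.4]
long1 0.81 2958 [316.5 197.9] (array([591.9, -29.7]), (100.69448852539062, 18.55641746520996), np.float32(0.09039414))
long1 0.58 2763 [371.3 178.1] (array([602.9, -70.4]), (93.98152160644531, 20.636072158813477), np.float32(0.038209677))
(591, -31, 14, 0.075) -> [-0.007, -0.009, 0.485] [0.004, -0.009, 0.005] rows 2.3
```

View pics/w18.png

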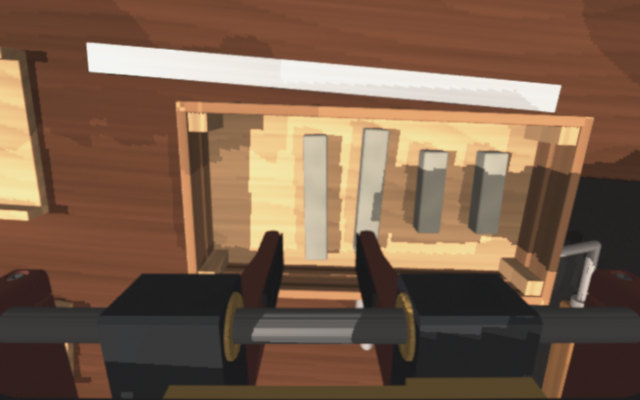

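>>> step_arm(series=[[[0,-0.007,0.2,0.004,-0.009,0,-0.15],[0,-0.007,0.4,0.004,-0.009,0,-0.15],[0,-0.007,0.48,0.004,-0.009,0,-0.15],[0,-0.007,0.48,0.004,-0.009,0,-1],[0,-0.007,0.48,0.004,-0.009,0,-1],[0,-0.007,0.48,0.004,-0.009,0,-1],[0,-0.007,0.48,0.004,-0.009,0,-1],[0,-0.007,0.48,0.004,-0.009,0,-1]]], squeeze=30)

```text
time_s: 19.03
tcp_pos: [594.3, -31.6, 17.8]
ee_rot: [0.001, 0.999, 0.041, 0.002]
wrist_force: [-2.0, -0.6, 8.5]
width: 16.7
```

Run:
```python
from h import *
st(); plan([(600,100,150,0.0)])
```

```text
t 19.03 tcp [594.3 -31.6  17.8] yaw 0.082 tilt 0.004 F [-2.  -0.6  8.5] T [-0.23  0.22  0.  ] w 16.7 j [-0.07  0.66  1.79 -0.    0.68  1.42]
(600, 100, 150, 0.0) -> [0.085, -0.652, -0.662] [0.001, -0.003, 0.052] rows 4.5
```

Run:
```python
from h import *
p=cams.read_camera('wrist'); save(p,'w19'); st()
p=cams.read_camera('scene'); cv2.imwrite('pics/s19.png',cv2.resize(p['pixels'][110:230,240:400],None,fx=5,fy=5))
```

```text
t 19.08 tcp [594.3 -31.6  17.8] yaw 0.082 tilt 0.004 F [-1.2 -0.   8.4] T [-0.2   0.23 -0.04] w 17.1 j [-0.07  0.66  1.79 -0.    0.68  1.42]
```

View pics/w19.png

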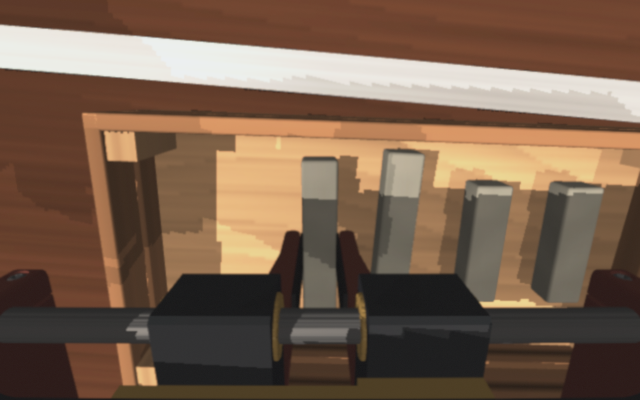

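View pics/s19.png

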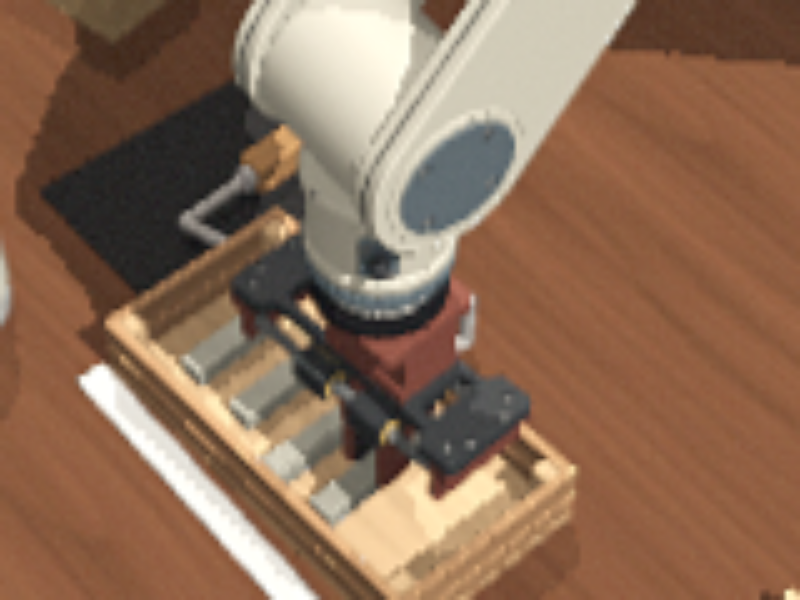

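>>> step_arm(series=[[[0,0,-0.05,0,0,0,-1],[0,0,-0.2,0,0,0,-1],[0,0,-0.35,0,0,0,-1],[0,0,-0.35,0,0,0,-1],[0,0,-0.35,0,0,0,-1]]])

```text
time_s: 19.55
tcp_pos: [596.0, -31.6, 91.0]
ee_rot: [0.001, 0.999, 0.041, 0.005]
wrist_force: [0.7, 0.5, -0.7]
width: 16.6
```

Run:
```python
from h import *
p=cams.read_camera('wrist'); save(p,'w20'); st()
p=cams.read_camera('scene'); cv2.imwrite('pics/s20.png',cv2.resize(p['pixels'][110:230,240:400],None,fx=5,fy=5))
```

```text
t 19.60 tcp [594.7 -31.5  89.4] yaw 0.083 tilt 0.007 F [ 0.1  0.7 -0.7] T [-0.03  0.01  0.03] w 16.9 j [-0.07  0.55  1.78 -0.    0.81  1.42]
```

View pics/w20.png

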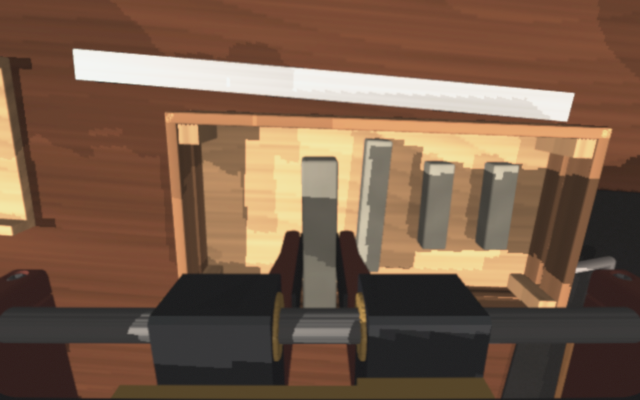

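View pics/s20.png

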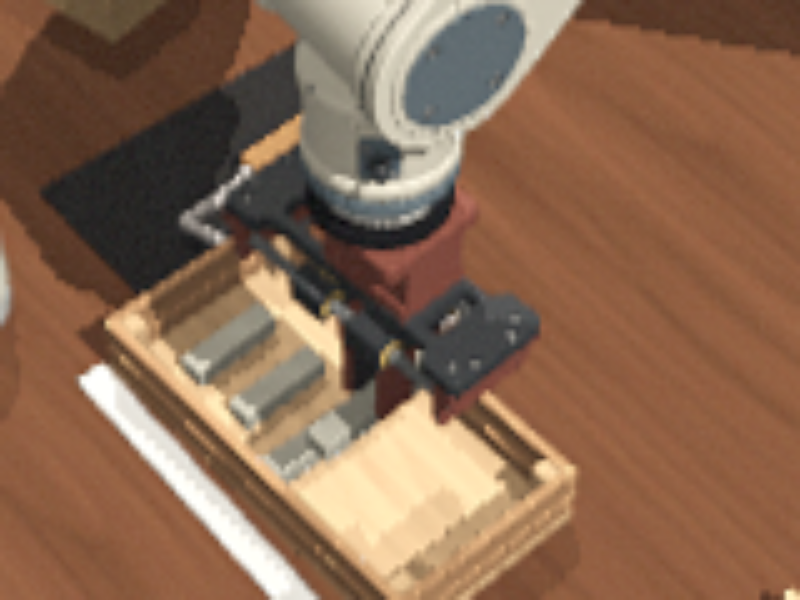

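>>> step_arm(series=[[[0,0,-0.2,0,0,0,-1],[-0.1,-0.1,-0.4,0,0,0,-1],[-0.3,-0.3,-0.6,0,0,0.02,-1],[-0.3,-0.6,-0.6,0,0,0.053,-1],[-0.3,-1,-0.6,0,0,0.053,-1],[-0.3,-1,-0.6,0,0,0.053,-1],[-0.3,-1,-0.6,0,0,0.053,-1],[-0.3,-1,-0.6,0,0,0.053,-1]]])

```text
time_s: 20.32
tcp_pos: [515.6, 168.3, 207.4]
ee_rot: [-0.0, 1.0, 0.002, 0.002]
wrist_force: [0.7, 0.5, -0.7]
width: 16.8
```

Run:
```python
from h import *
np.set_printoptions(precision=1,suppress=True)
p=cams.read_camera('wrist'); save(p,'w21'); st()
for t,z in [('rack_long',0),('rack_short',0)]:
    for r in pinpoint(t,p): print(t,round(r['conf'],2),np.array(r['xy']),onz(p,r['xy'],z)[:2])
```

```text
t 20.37 tcp [515.8 165.9 206.9] yaw 0.004 tilt 0.004 F [ 1.4 -0.8 -0.5] T [-0. -0.  0.] w 16.7 j [ 0.3  0.3  1.8 -0.   1.   1.9]
rack_long 0.58 [218.6  72.5] [618.9 272.7]
rack_short 0.83 [239.1 243.5] [426.3 262.8]
rack_short 0.59 [550.3 203. ] [ 478.1 -100.9]
```

View pics/w21.png

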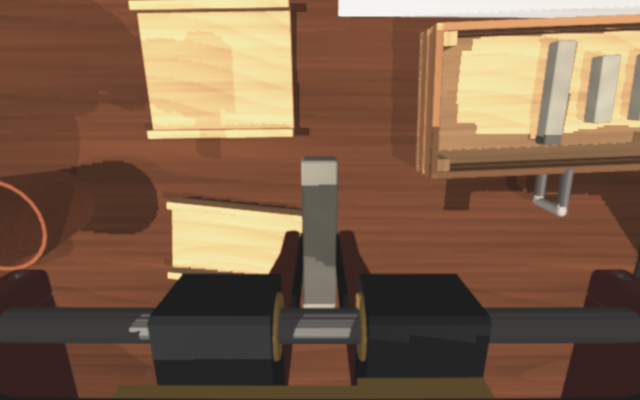

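Run:
```python
from h import *
p=cams.read_camera('wrist')
cv2.imwrite('pics/w22.png',cv2.resize(p['pixels'][0:290,110:320],None,fx=2.05*1.2,fy=2.05))
cv2.imwrite('pics/w22.png',cv2.resize(p['pixels'][0:290,110:320],None,fx=2,fy=2,interpolation=cv2.INTER_CUBIC))
```

```text
(no output)
```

View pics/w22.png

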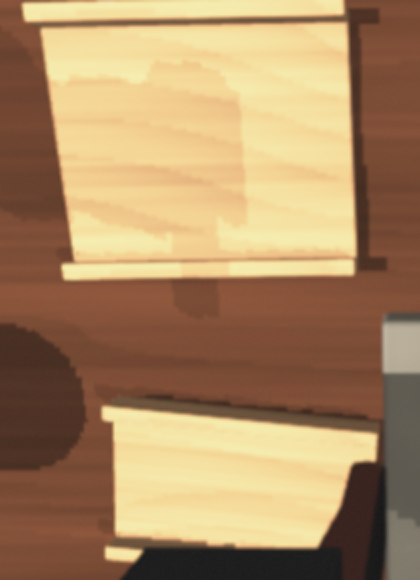

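Run:
```python
from h import *
np.set_printoptions(precision=1,suppress=True)
p=cams.read_camera('wrist')
for n,x,y,z in [('far rail near L',25,20,22),('far rail near R',345,16,22),('near rail far L',63,264,22),('near rail far R',355,259,22),('near rail near L',63,279,22),('near rail near R',355,274,22),
 ('S far rail L',103,420,22),('S far rail R',378,433,22),('S far floor L',115,423,8),('S near L',106,548,22)]:
    print(n,onz(p,(110+x/2,y/2),z)[:2])
```

```text
far rail near L [673.9 345.2]
far rail near R [675.1 195.2]
near rail far L [561.  343.1]
near rail far R [563.2 193.4]
near rail near L [553.4 344.1]
near rail near R [555.6 193.6]
S far rail L [477.1 333.1]
S far rail R [469.3 183.2]
S far floor L [470.7 333.3]
S near L [399.5 341.4]
```

Run:
```python
from h import *
np.set_printoptions(precision=1,suppress=True)
p=cams.read_camera('wrist');st(); T=readout.get_obs()['tcp_pos']
print(onz(p,(319,158),T[2]+6.2)-T, onz(p,(319,300),T[2]+6.2)-T)
plan([(620,245,120,0.011),(620,245,60,0.011),(620,245,19,0.011)])
plan([(620,245,19,0.011)],(620,245,60,0.011))
```

```text
t 20.62 tcp [516.9 161.8 206.9] yaw -0.002 tilt 0.004 F [ 0.7  0.4 -0.5] T [ 0.  -0.  -0.1] w 17.1 j [ 0.3  0.3  1.8 -0.   1.   1.9]
[48.4 -0.4  6.2] [-28.9  -0.3   6.2]
(620, 245, 120, 0.011) -> [0.513, -0.418, 0.435] [0.001, -0.002, -0.008] rows 3.8
(620, 245, 60, 0.011) -> [0.513, -0.419, 0.735] [0.001, -0.002, -0.008] rows 4.7
(620, 245, 19, 0.011) -> [0.512, -0.419, 0.94] [0.001, -0.002, -0.008] rows 5.5
(620, 245, 19, 0.011) -> [0.0, -0.0, 0.205] [0.0, 0.0, 0.0] rows 1.0
```

>>> step_arm(series=[[[0.2,-0.2,0.1,0,0,0,-1],[0.4,-0.35,0.2,0,0,-0.008,-1],[0.513,-0.42,0.3,0,0,-0.008,-1],[0.513,-0.42,0.5,0,0,-0.008,-1],[0.513,-0.42,0.75,0,0,-0.008,-1],[0.513,-0.42,0.75,0,0,-0.008,-1],[0.513,-0.42,0.75,0,0,-0.008,-1]]])

```text
time_s: 21.2
tcp_pos: [616.9, 242.4, 50.8]
ee_rot: [0.003, 1.0, 0.004, -0.003]
wrist_force: [-1.0, -0.3, -1.0]
width: 16.5
```

Run:
```python
from h import *
p=cams.read_camera('wrist'); save(p,'w23'); st(); 
plan([(620,245,19,0.011)])
```

```text
t 21.25 tcp [618.6 243.1  53.9] yaw 0.008 tilt 0.005 F [-0.2 -0.5  0.2] T [ 0.03  0.1  -0.05] w 16.1 j [ 0.36  0.68  1.62 -0.    0.85  1.92]
(620, 245, 19, 0.011) -> [0.008, -0.01, 0.175] [0.003, 0.002, -0.002] rows 0.8
```

View pics/w23.png

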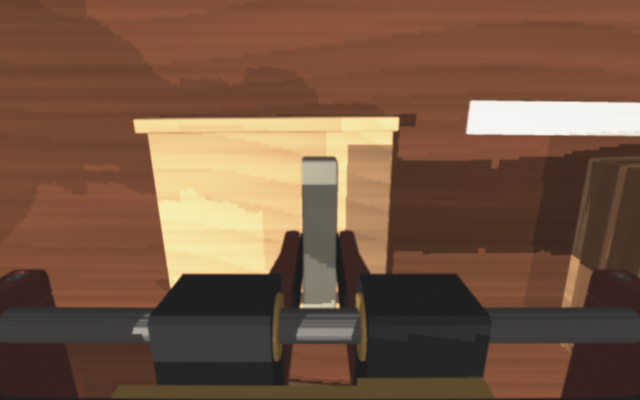

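>>> step_arm(series=[[[0.008,-0.01,0.1,0,0,0,-1],[0.008,-0.01,0.17,0,0,0,-1],[0.008,-0.01,0.175,0,0,0,-1],[0.008,-0.01,0.175,0,0,0,-1]]])

```text
time_s: 21.58
tcp_pos: [620.3, 244.5, 19.6]
ee_rot: [0.002, 1.0, 0.004, -0.001]
wrist_force: [0.4, -0.0, -1.2]
width: 16.6
```

Run:
```python
from h import *
st()
```

```text
t 21.58 tcp [620.3 244.5  19.6] yaw 0.008 tilt 0.005 F [ 0.4 -0.  -1.2] T [-0.01 -0.02 -0.06] w 16.6 j [ 0.36  0.73  1.62 -0.    0.79  1.93]
```

>>> step_arm(series=[[[0,0,0.008,0,0,0,-0.15],[0,0,0.008,0,0,0,-0.15],[0,0,0.008,0,0,0,-0.15],[0,0,0,0,0,0,-0.15],[0,0,-0.2,0,0,0,-0.15],[0,0,-0.4,0,0,0,-0.15],[0,0,-0.6,0,0,0,-0.15],[-0.2,0.3,-0.8,0,0,0,-0.15]]])

```text
time_s: 22.25
tcp_pos: [605.9, 218.9, 166.0]
ee_rot: [-0.0, 1.0, 0.005, 0.004]
wrist_force: [0.9, -0.1, 0.3]
width: 37.4
```

Run:
```python
from h import *
p=cams.read_camera('wrist'); save(p,'w24'); st(); 
plan([(560,80,200,0.03),(560,-72,200,0.05)])
plan([(560,-72,200,0.05)],(560,80,200,0.05))
```

```text
t 22.30 tcp [601.1 212.3 167.4] yaw 0.009 tilt 0.006 F [-1.6 -4.   0.6] T [-0.12  0.04  0.02] w 37.6 j [ 0.32  0.5   1.64 -0.01  1.    1.89]
(560, 80, 200, 0.03) -> [-0.211, 0.66, -0.162] [0.002, -0.003, -0.013] rows 3.4
(560, -72, 200, 0.05) -> [-0.217, 1.42, -0.159] [0.002, -0.003, -0.026] rows 6.9
(560, -72, 200, 0.05) -> [-0.038, 0.759, 0.0] [0.0, 0.0, 0.0] rows 3.6
```

View pics/w24.png

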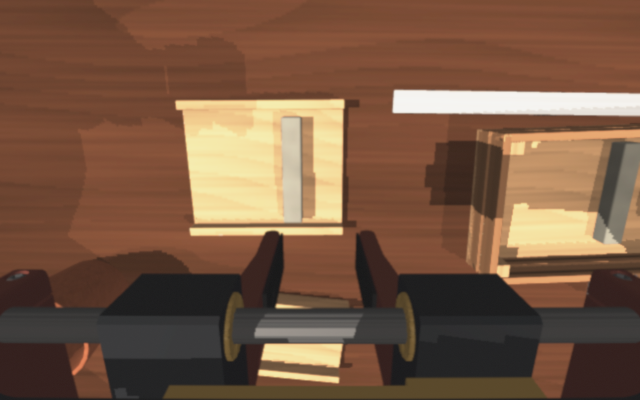

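>>> step_arm(series=[[[-0.1,0.3,-0.1,0,0,0,-0.15],[-0.2,0.6,-0.15,0,0,-0.01,-0.15],[-0.22,0.8,-0.15,0,0,-0.026,-0.15],[-0.22,1,-0.15,0,0,-0.026,-0.15],[-0.22,1,-0.15,0,0,-0.026,-0.15],[-0.22,1,-0.15,0,0,-0.026,-0.15]]])

```text
time_s: 22.8
tcp_pos: [557.7, 6.9, 198.8]
ee_rot: [0.002, 1.0, 0.023, 0.002]
wrist_force: [-0.2, 0.1, -0.5]
width: 37.0
```

>>> step_arm(series=[[[0,0.2,0,0,0,0,-0.15],[0,0.42,0,0,0,0,-0.15],[0,0.42,0,0,0,0,-0.15],[0,0.42,0,0,0,0,-0.15],[0,0.42,0,0,0,0,-0.15]]])

```text
time_s: 23.22
tcp_pos: [561.4, -76.6, 199.1]
ee_rot: [0.002, 1.0, 0.022, 0.002]
wrist_force: [0.5, 0.5, -0.4]
width: 37.4
```

Run:
```python
from h import *
np.set_printoptions(precision=3,suppress=True)
p=cams.read_camera('wrist'); save(p,'w25'); st(); 
for t in ('short1','long1'):
    for r in masks_of(t,p): print(t,round(r['conf'],2),r['pixels'].sum(),np.array(r['xy']),rect_of(p,r['pixels'],24))
```

```text
t 23.27 tcp [561.4 -75.9 199.1] yaw 0.046 tilt 0.006 F [-0.2  0.1  0. ] T [ 0.04  0.05 -0.01] w 37.3 j [-0.15  0.36  1.78 -0.    1.    1.37]
short1 0.82 1297 [360.4 133. ] (array([ 603.807, -118.261]), (65.6886978149414, 20.018075942993164), np.float32(0.069749))
short1 0.73 1370 [408.4 134.8] (array([ 606.767, -163.38 ]), (66.16613006591797, 22.278446197509766), np.float32(0.10451591))
short1 0.32 2063 [486.9 235.9] (array([ 512.833, -257.392]), (120.33168029785156, 43.224308013916016), np.float32(0.27112603))
long1 0.97 1562 [  5.3 122.1] (array([615.772, 226.264]), (22.953250885009766, 100.28700256347656), np.float32(-0.20067966))
long1 0.55 1778 [312.7 137.9] (array([598.822, -72.344]), (97.70731353759766, 19.17104148864746), np.float32(0.021683335))
```

View pics/w25.png

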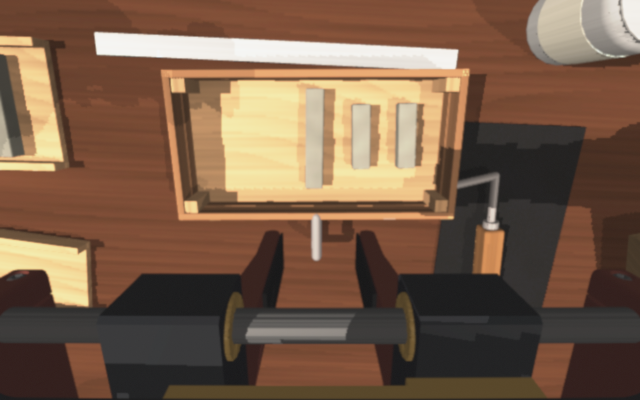

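Run:
```python
from h import *
plan([(600,-71.5,100,0.022),(600,-71.5,16.5,0.022)])
```

```text
(600, -71.5, 100, 0.022) -> [0.191, -0.013, 0.496] [0.003, -0.003, 0.016] rows 2.6
(600, -71.5, 16.5, 0.022) -> [0.189, -0.015, 0.914] [0.003, -0.003, 0.016] rows 4.5
```

>>> step_arm(series=[[[0.1,-0.014,0.2,0,0,0.016,-0.22],[0.19,-0.014,0.4,0,0,0.016,-0.22],[0.19,-0.014,0.5,0,0,0.016,-0.22],[0.19,-0.014,0.5,0,0,0.016,-0.22],[0.19,-0.014,0.65,0,0,0.016,-0.22],[0.19,-0.014,0.8,0,0,0.016,-0.22],[0.19,-0.014,0.912,0,0,0.016,-0.22],[0.19,-0.014,0.912,0,0,0.016,-0.22]]])

```text
time_s: 24.03
tcp_pos: [597.5, -70.3, 14.3]
ee_rot: [0.002, 1.0, 0.012, -0.001]
wrist_force: [-0.8, -0.1, -0.4]
width: 34.2
```

>>> step_arm(series=[[[0,0,0,0,0,0,-1],[0,0,0,0,0,0,-1],[0,0,0,0,0,0,-1],[0,0,0,0,0,0,-1],[0,0,0,0,0,0,-1],[0,0,0,0,0,0,-1]]], squeeze=30)

```text
time_s: 24.53
tcp_pos: [598.7, -70.2, 16.2]
ee_rot: [0.002, 1.0, 0.012, 0.001]
wrist_force: [-1.0, 2.5, 8.5]
width: 17.2
```

Run:
```python
from h import *
p=cams.read_camera('wrist'); save(p,'w26'); st();
```

```text
t 24.58 tcp [598.7 -70.3  16.2] yaw 0.023 tilt 0.004 F [-1.1  2.   8.2] T [0.38 0.24 0.02] w 17.3 j [-0.13  0.67  1.77 -0.01  0.69  1.42]
```

View pics/w26.png

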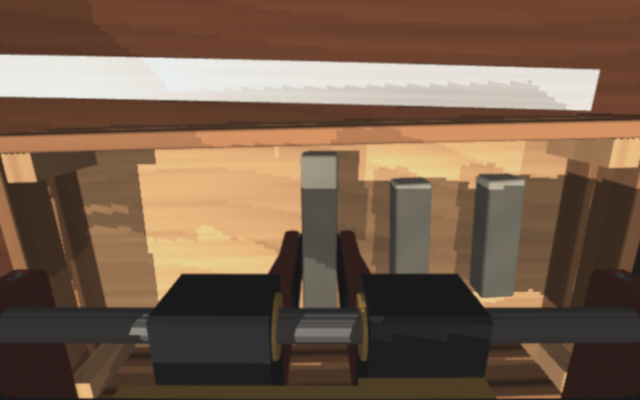

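>>> step_arm(series=[[[0,0,-0.1,0,0,0,-1],[0,0,-0.3,0,0,0,-1],[0,0,-0.5,0,0,0,-1],[0,-0.3,-0.6,0,0,0,-1],[0,-0.6,-0.6,0,0,0,-1],[0,-1,-0.6,0,0,0,-1],[0,-1,-0.6,0,0,0,-1],[0,-1,-0.6,0,0,0,-1]]])

```text
time_s: 25.25
tcp_pos: [593.9, 132.4, 136.9]
ee_rot: [0.002, 1.0, 0.012, 0.002]
wrist_force: [0.3, 0.6, 0.0]
width: 17.2
```

Run:
```python
from h import *
p=cams.read_camera('wrist'); save(p,'w27'); st(); T=readout.get_obs()['tcp_pos']
print(onz(p,(319,155),T[2]+8)-T)
plan([(618.5,292,110,0.011),(618.5,292,50,0.011)])
```

```text
t 25.30 tcp [594.  137.8 137.1] yaw 0.026 tilt 0.004 F [-0.4  4.3 -0.5] T [ 0.12 -0.02 -0.01] w 17.7 j [ 0.21  0.5   1.72 -0.    0.92  1.75]
[50.1577045  -4.64122751  8.        ]
(618.5, 292, 110, 0.011) -> [0.142, -0.768, 0.136] [0.0, -0.003, 0.01] rows 3.8
(618.5, 292, 50, 0.011) -> [0.141, -0.768, 0.436] [0.0, -0.003, 0.01] rows 4.3
```

View pics/w27.png

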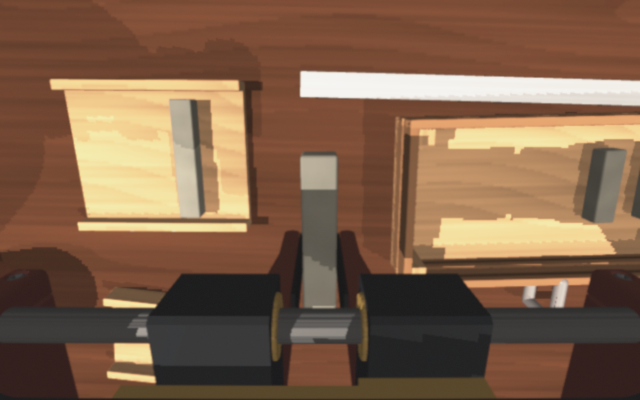

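>>> step_arm(series=[[[0.1,-0.2,0,0,0,0.01,-1],[0.142,-0.4,0,0,0,0.01,-1],[0.142,-0.6,0,0,0,0.01,-1],[0.142,-0.768,0.1,0,0,0.01,-1],[0.142,-0.768,0.25,0,0,0.01,-1],[0.142,-0.768,0.4,0,0,0.01,-1],[0.142,-0.768,0.435,0,0,0.01,-1],[0.142,-0.768,0.435,0,0,0.01,-1]]])

```text
time_s: 25.97
tcp_pos: [616.9, 291.0, 47.9]
ee_rot: [0.001, 1.0, 0.005, -0.0]
wrist_force: [-0.2, 0.1, 0.1]
width: 17.3
```

Run:
```python
from h import *
st(); plan([(618.5,292,18,0.011)])
```

```text
t 25.97 tcp [616.9 291.   47.9] yaw 0.011 tilt 0.003 F [-0.2  0.1  0.1] T [ 0.04  0.01 -0.02] w 17.3 j [ 0.42  0.71  1.58 -0.    0.86  1.99]
(618.5, 292, 18, 0.011) -> [0.008, -0.006, 0.15] [0.002, 0.0, -0.0] rows 0.7
```

>>> step_arm(series=[[[0.008,-0.006,0.1,0,0,0,-1],[0.008,-0.006,0.148,0,0,0,-1],[0.008,-0.006,0.148,0,0,0,-1],[0.008,-0.006,0.148,0,0,0,-0.22],[0.008,-0.006,0.148,0,0,0,-0.22],[0.008,-0.006,0.148,0,0,0,-0.22],[0.008,-0.006,0.1,0,0,0,-0.22],[0.008,-0.006,-0.1,0,0,0,-0.22]]])

```text
time_s: 26.63
tcp_pos: [614.6, 290.4, 63.6]
ee_rot: [0.003, 1.0, 0.005, -0.005]
wrist_force: [-0.2, -1.6, -0.3]
width: 34.3
```

>>> step_arm(series=[[[0,0,-0.2,0,0,0,-0.22],[-0.1,0.1,-0.4,0,0,0,-0.22],[-0.2,0.3,-0.6,0,0,0,-0.22],[-0.3,0.6,-0.6,0,0,0,-0.22],[-0.3,0.6,-0.6,0,0,0,-0.22],[-0.3,0.6,-0.6,0,0,0,-0.22]]])

```text
time_s: 27.13
tcp_pos: [555.3, 166.0, 188.4]
ee_rot: [0.004, 1.0, 0.004, -0.004]
wrist_force: [0.9, -0.7, -0.7]
width: 34.3
```

Run:
```python
from h import *
p=cams.read_camera('wrist'); save(p,'w28'); st(); 
for t in ('long1',):
    for r in masks_of(t,p): print(t,round(r['conf'],2),r['pixels'].sum(),np.array(r['xy']),rect_of(p,r['pixels'],24))
plan([(565,-30,200,0.05),(565,-118,200,0.06)])
```

```text
t 27.18 tcp [556.6 168.2 187.8] yaw 0.007 tilt 0.009 F [0.2 1.  0.1] T [ 0.02 -0.03  0.01] w 34.2 j [ 0.28  0.4   1.75 -0.01  1.    1.84]
long1 0.83 2407 [238.  111.1] (array([617.53936768, 242.41572571]), (99.30938720703125, 22.180606842041016), np.float32(0.0046414137))
long1 0.72 2554 [185.  104.2] (array([618.68560791, 288.01806641]), (98.2496337890625, 22.63844871520996), np.float32(0.015449882))
(565, -30, 200, 0.05) -> [0.029, 0.999, -0.058] [0.004, 0.004, -0.027] rows 4.8
(565, -118, 200, 0.06) -> [0.026, 1.439, -0.056] [0.004, 0.004, -0.033] rows 6.9
```

View pics/w28.png

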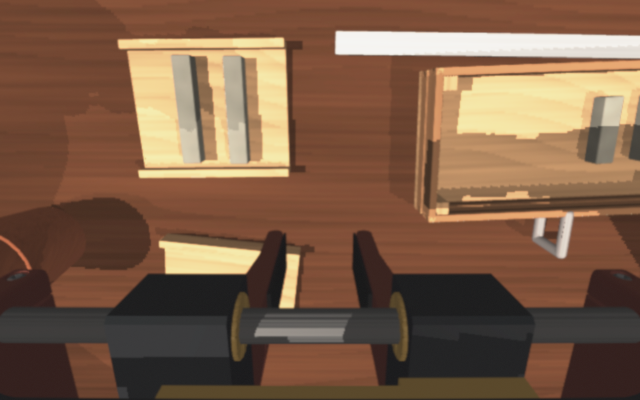

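Both long stones are in the wide rack. Next the short ones: back over the crate.

>>> step_arm(series=[[[0,0.3,-0.05,0.004,0.004,-0.01,-0.22],[0.03,0.6,-0.05,0.004,0.004,-0.03,-0.22],[0.03,1,-0.05,0.004,0.004,-0.04,-0.22],[0.03,1,-0.05,0.004,0.004,-0.04,-0.22],[0.03,1,-0.05,0.004,0.004,-0.04,-0.22],[0.03,1,-0.05,0.004,0.004,-0.04,-0.22]]])

```text
time_s: 27.73
tcp_pos: [566.3, -34.5, 198.8]
ee_rot: [0.0, 0.999, 0.034, 0.0]
wrist_force: [0.2, 0.1, -0.8]
width: 34.5
```

>>> step_arm(series=[[[0,0.2,0,0,0,0,-0.22],[0,0.43,0,0,0,0,-0.22],[0,0.43,0,0,0,0,-0.22],[0,0.43,0,0,0,0,-0.22],[0,0.43,0,0,0,0,-0.22]]])

```text
time_s: 28.15
tcp_pos: [572.5, -119.3, 198.7]
ee_rot: [0.0, 0.999, 0.034, 0.0]
wrist_force: [-0.1, 0.1, -0.1]
width: 34.0
```

Run:
```python
from h import *
np.set_printoptions(precision=3,suppress=True)
p=cams.read_camera('wrist'); save(p,'w29'); st(); 
for t in ('short1',):
    for r in masks_of(t,p): print(t,round(r['conf'],2),r['pixels'].sum(),np.array(r['xy']),rect_of(p,r['pixels'],24))
plan([(605,-118,100,0.07),(605,-118,16.5,0.07)])
```

```text
t 28.20 tcp [ 572.3 -118.7  198.7] yaw 0.069 tilt 0.000 F [-0.4  0.8  0.3] T [ 0.07  0.04 -0.02] w 34.2 j [-0.22  0.39  1.74 -0.    1.02  1.28]
short1 0.91 1312 [367.  143.5] (array([ 607.593, -164.051]), (66.25879669189453, 20.284160614013672), np.float32(0.096063375))
(605, -118, 100, 0.07) -> [0.163, 0.009, 0.494] [0.0, -0.0, -0.0] rows 2.5
(605, -118, 16.5, 0.07) -> [0.163, 0.009, 0.911] [0.0, -0.0, -0.0] rows 4.4
```

View pics/w29.png

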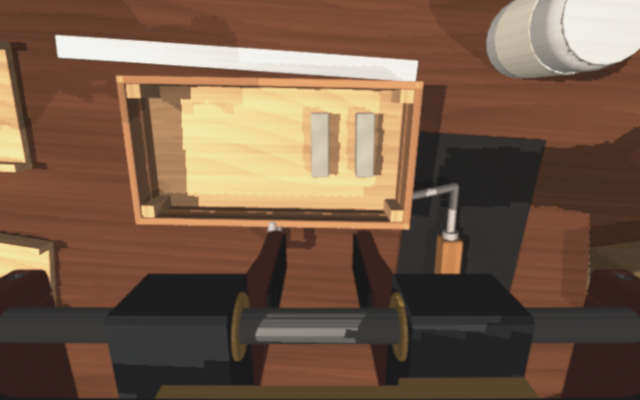

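>>> step_arm(series=[[[0.1,0.006,0.2,0,0,0,-0.22],[0.16,0.006,0.4,0,0,0,-0.22],[0.16,0.006,0.5,0,0,0,-0.22],[0.16,0.006,0.5,0,0,0,-0.22],[0.16,0.006,0.65,0,0,0,-0.22],[0.16,0.006,0.8,0,0,0,-0.22],[0.16,0.006,0.905,0,0,0,-0.22],[0.16,0.006,0.905,0,0,0,-0.22]]])

```text
time_s: 28.92
tcp_pos: [601.9, -115.8, 15.3]
ee_rot: [-0.001, 0.999, 0.035, -0.003]
wrist_force: [-0.5, 0.8, -0.1]
width: 34.3
```

>>> step_arm(series=[[[0,0,0,0,0,0,-1],[0,0,0,0,0,0,-1],[0,0,0,0,0,0,-1],[0,0,0,0,0,0,-1],[0,0,0,0,0,0,-1],[0,0,0,0,0,0,-1]]], squeeze=30)

```text
time_s: 29.42
tcp_pos: [603.3, -115.8, 17.2]
ee_rot: [-0.0, 0.999, 0.035, -0.001]
wrist_force: [-0.2, 1.6, 7.5]
width: 17.2
```

Run:
```python
from h import *
p=cams.read_camera('wrist'); save(p,'w30'); st(); T=readout.get_obs()['tcp_pos']
for q in ((319,170),(319,175),(319,180),(319,185)): print(q,onz(p,q,24)-T)
```

```text
t 29.47 tcp [ 603.3 -115.8   17.2] yaw 0.070 tilt 0.002 F [-0.6  1.8  7.4] T [ 0.4   0.16 -0.03] w 16.9 j [-0.21  0.68  1.74  0.    0.72  1.29]
(319, 170) [42.79307635  2.49115493  6.79156198]
(319, 175) [40.33987146  2.31844531  6.79156198]
(319, 180) [37.86624716  2.14429835  6.79156198]
(319, 185) [35.37191545  1.96869379  6.79156198]
```

View pics/w30.png

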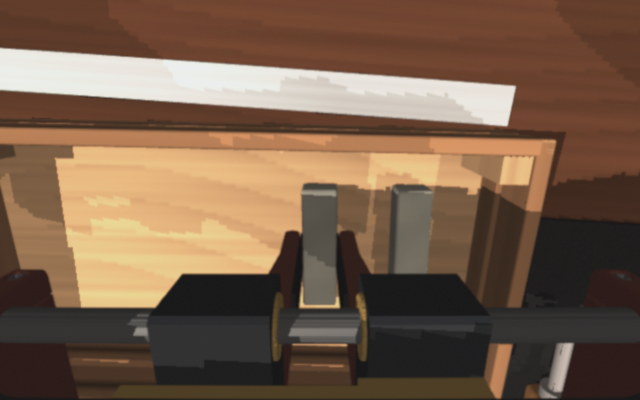

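>>> step_arm(series=[[[0,0,-0.1,0,0,0,-1],[0,0,-0.3,0,0,0,-1],[0,0,-0.5,0,0,0,-1],[-0.3,-0.3,-0.8,0,0,0.02,-1],[-0.5,-0.5,-1,0,0,0.045,-1],[-0.8,-0.8,-1,0,0,0.07,-1],[-0.8,-0.9,-1,0,0,0.07,-1],[-0.8,-0.9,-1,0,0,0.07,-1]]])

```text
time_s: 30.13
tcp_pos: [466.6, 13.8, 203.4]
ee_rot: [-0.0, 1.0, -0.021, -0.0]
wrist_force: [-0.6, 1.0, -0.7]
width: 16.9
```

Run:
```python
from h import *
st(); plan([(350,225,210,-0.04)])
```

```text
t 30.13 tcp [466.6  13.8 203.4] yaw -0.041 tilt 0.001 F [-0.6  1.  -0.7] T [ 0.02 -0.01 -0.03] w 16.9 j [0.   0.21 1.98 0.   0.95 1.61]
(350, 225, 210, -0.04) -> [-0.626, -1.031, -0.032] [-0.001, 0.0, -0.001] rows 5.8
```

>>> step_arm(series=[[[-0.1,-0.2,-0.03,0,0,0,-1],[-0.2,-0.5,-0.03,0,0,0,-1],[-0.4,-0.8,-0.03,0,0,0,-1],[-0.6,-1,-0.03,0,0,0,-1],[-0.6,-1,-0.03,0,0,0,-1],[-0.6,-1,-0.03,0,0,0,-1],[-0.6,-1,-0.03,0,0,0,-1]]])

```text
time_s: 30.72
tcp_pos: [352.3, 221.4, 210.3]
ee_rot: [-0.001, 1.0, -0.018, -0.0]
wrist_force: [-0.4, -0.8, -0.3]
width: 17.2
```

Run:
```python
from h import *
p=cams.read_camera('wrist'); save(p,'w31'); st()
for r in pinpoint('rack_short',p): print(round(r['conf'],2),np.array(r['xy']),onz(p,r['xy'],0)[:2])
cv2.imwrite('pics/w31z.png',cv2.resize(p['pixels'][60:260,80:420],None,fx=2.3,fy=2.3,interpolation=cv2.INTER_CUBIC))
```

```text
t 30.77 tcp [353.6 220.1 210.3] yaw -0.036 tilt 0.002 F [ 0.8 -0.1 -0.3] T [0.04 0.01 0.  ] w 17.1 j [0.53 0.12 2.07 0.   0.94 2.13]
0.58 [276.8  98.1] [431.14116629 263.44360694]
```

View pics/w31z.png

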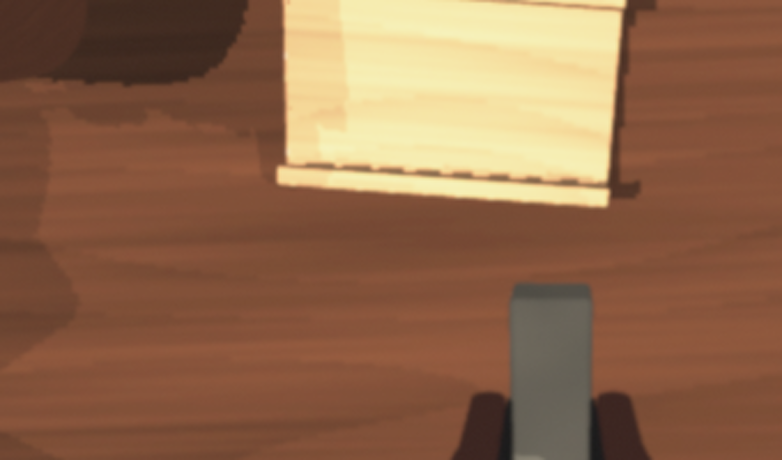

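Run:
```python
from h import *
p=cams.read_camera('wrist')
cv2.imwrite('pics/w31y.png',cv2.resize(p['pixels'][30:160,180:380],None,fx=4,fy=4,interpolation=cv2.INTER_CUBIC))
for x,y in [(278,167),(608,188),(278,184),(608,206),(625,8)]: print(onz(p,(80+x/2.3,60+y/2.3),22)[:2])
```

```text
[402.15103776 339.44536904]
[387.03609125 191.15375615]
[394.58280669 340.45185036]
[378.87654168 191.29935389]
[463.17252441 182.52543964]
```

View pics/w31y.png

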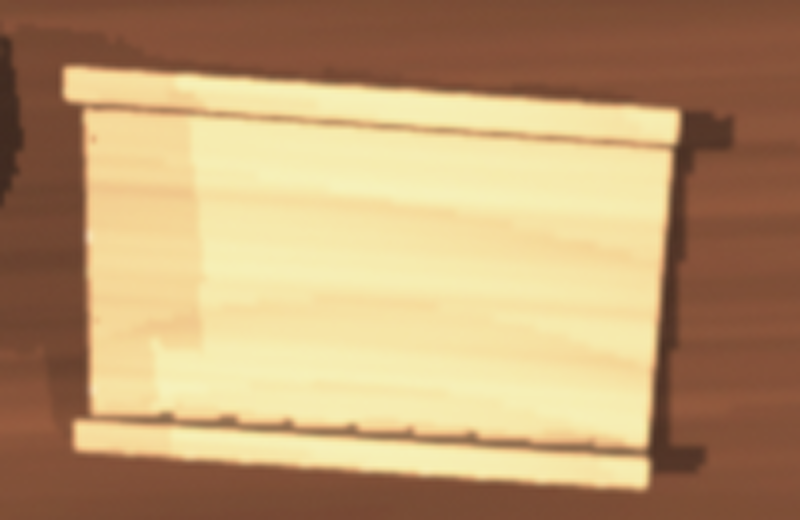

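Run:
```python
from h import *
p=cams.read_camera('wrist'); st()
P=[onz(p,q,22)[:2] for q in [(196.2,55.5),(350,66.2),(198.5,135.5),(342.5,144)]]
P=np.array(P);print(P)
c=P.mean(0); d=(P[0]-P[1]+P[2]-P[3]); yaw=np.arctan2(d[1],d[0])-np.pi/2; print(c,yaw)
yv=np.array([-np.sin(yaw),np.cos(yaw)]); xv=np.array([np.cos(yaw),np.sin(yaw)])
print('width',(P[:2].mean(0)-P[2:].mean(0))@xv)
for o in (-24,24):
    t=c+yv*o-xv*1.5; print(o,t)
    plan([(t[0],t[1],50,yaw)])
```

```text
t 30.92 tcp [355.4 218.2 210. ] yaw -0.041 tilt 0.001 F [ 0.9 -0.2 -0.2] T [ 0.02 -0.01 -0.01] w 16.7 j [0.52 0.12 2.07 0.   0.94 2.13]
[[477.11945178 333.30777093]
 [461.18504858 183.42716527]
 [400.05363578 341.51459882]
 [385.26014125 192.41394861]]
[430.90456934 262.66587091] -0.10241574383322138
width 76.9734427515792
-24 [426.95874605 238.94498394]
(np.float64(426.9587460524722), np.float64(238.9449839403183), 50, np.float64(-0.10241574383322138)) -> [0.353, -0.118, 0.8] [-0.001, -0.0, 0.039] rows 4.2
24 [431.86611237 286.69346827]
(np.float64(431.8661123651376), np.float64(286.6934682709577), 50, np.float64(-0.10241574383322138)) -> [0.368, -0.357, 0.801] [-0.001, -0.0, 0.039] rows 4.6
```

>>> step_arm(series=[[[0.2,-0.2,0.1,0,0,0.02,-1],[0.368,-0.35,0.2,0,0,0.039,-1],[0.368,-0.357,0.4,0,0,0.039,-1],[0.368,-0.357,0.6,0,0,0.039,-1],[0.368,-0.357,0.8,0,0,0.039,-1],[0.368,-0.357,0.8,0,0,0.039,-1],[0.368,-0.357,0.8,0,0,0.039,-1]]])

```text
time_s: 31.5
tcp_pos: [430.5, 284.2, 47.4]
ee_rot: [0.002, 0.999, -0.052, -0.003]
wrist_force: [-0.7, 0.3, -0.5]
width: 17.2
```

Run:
```python
from h import *
p=cams.read_camera('wrist'); save(p,'w32'); st()
plan([(432,286.7,18.5,-0.1)])
```

```text
t 31.55 tcp [431.9 285.2  49.6] yaw -0.104 tilt 0.002 F [-0.3  0.5  0.2] T [ 0.03 -0.04  0.01] w 16.6 j [0.56 0.53 1.96 0.   0.65 2.23]
(432, 286.7, 18.5, -0.1) -> [0.0, -0.007, 0.156] [0.001, 0.001, -0.003] rows 0.7
```

View pics/w32.png

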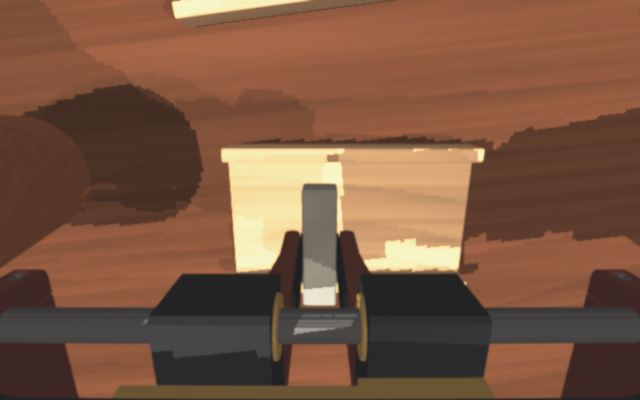

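>>> step_arm(series=[[[0,-0.006,0.1,0,0,0,-1],[0,-0.006,0.155,0,0,0,-1],[0,-0.006,0.155,0,0,0,-1],[0,-0.006,0.155,0,0,0,-0.22],[0,-0.006,0.155,0,0,0,-0.22],[0,-0.006,0.155,0,0,0,-0.22],[0,-0.006,0.1,0,0,0,-0.22],[0,-0.006,-0.1,0,0,0,-0.22]]])

```text
time_s: 32.22
tcp_pos: [429.1, 284.7, 67.1]
ee_rot: [0.003, 0.999, -0.052, -0.004]
wrist_force: [0.2, -0.9, 0.7]
width: 34.3
```

>>> step_arm(series=[[[0,0,-0.2,0,0,0,-0.22],[0,0,-0.4,0,0,0,-0.22],[-0.1,0.1,-0.6,0,0,0,-0.22],[-0.3,0.4,-0.7,0,0,0,-0.22],[-0.35,0.5,-0.7,0,0,0,-0.22],[-0.35,0.5,-0.7,0,0,0,-0.22]]])

```text
time_s: 32.72
tcp_pos: [347.5, 190.9, 210.2]
ee_rot: [0.003, 0.999, -0.052, -0.004]
wrist_force: [0.1, -0.0, -0.4]
width: 34.4
```

Run:
```python
from h import *
p=cams.read_camera('wrist'); save(p,'w33'); st()
for r in masks_of('short1',p): print(round(r['conf'],2),r['pixels'].sum(),np.array(r['xy']),rect_of(p,r['pixels'],24))
plan([(480,60,210,0.02)])
plan([(570,-120,200,0.09)],(480,60,210,0.02))
```

```text
t 32.77 tcp [346.3 189.7 210.1] yaw -0.104 tilt 0.011 F [-2.3 -0.7 -0.9] T [0.02 0.08 0.02] w 34.0 j [ 0.47  0.09  2.11 -0.    0.95  2.15]
0.57 1468 [218.   97.1] (array([432.54824829, 283.65106201]), (22.184219360351562, 65.36296081542969), np.float32(-0.10248804))
(480, 60, 210, 0.02) -> [0.722, 0.585, -0.002] [0.003, 0.005, -0.08] rows 4.5
(570, -120, 200, 0.09) -> [0.432, 0.909, 0.05] [-0.0, 0.0, -0.045] rows 4.8
```

View pics/w33.png

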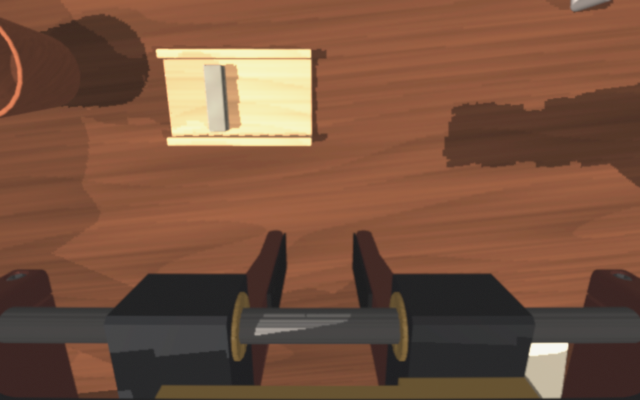

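Short stone placed. Back for the last one, at about (607, -164), yaw 0.095.

>>> step_arm(series=[[[0.2,0.1,0,0.003,0.005,-0.02,-0.22],[0.4,0.3,0,0.003,0.005,-0.05,-0.22],[0.6,0.5,0,0.003,0.005,-0.08,-0.22],[0.72,0.58,0,0.003,0.005,-0.08,-0.22],[0.72,0.58,0,0.003,0.005,-0.08,-0.22],[0.72,0.58,0,0.003,0.005,-0.08,-0.22]]])

```text
time_s: 33.32
tcp_pos: [483.6, 59.0, 210.3]
ee_rot: [0.0, 1.0, 0.009, 0.002]
wrist_force: [-0.0, -0.3, -0.2]
width: 34.3
```

>>> step_arm(series=[[[0.2,0.3,0.02,0,0,-0.02,-0.22],[0.43,0.6,0.05,0,0,-0.045,-0.22],[0.43,0.98,0.05,0,0,-0.045,-0.22],[0.43,0.98,0.05,0,0,-0.045,-0.22],[0.43,0.98,0.05,0,0,-0.045,-0.22],[0.43,0.98,0.05,0,0,-0.045,-0.22],[0.43,0.98,0.05,0,0,-0.045,-0.22]]])

```text
time_s: 33.9
tcp_pos: [574.1, -137.3, 200.6]
ee_rot: [0.0, 0.999, 0.042, 0.002]
wrist_force: [-0.3, 0.6, 0.3]
width: 34.1
```

Run:
```python
from h import *
p=cams.read_camera('wrist'); save(p,'w34'); st()
for r in masks_of('short1',p): print(round(r['conf'],2),r['pixels'].sum(),np.array(r['xy']),rect_of(p,r['pixels'],24))
plan([(607,-163.5,100,0.095),(607,-163.5,16,0.095)])
```

```text
t 33.95 tcp [ 573.1 -135.5  200.5] yaw 0.086 tilt 0.003 F [ 0.2 -0.4  0.9] T [-0.03  0.03 -0.03] w 34.3 j [-0.25  0.39  1.73  0.    1.02  1.23]
0.91 1176 [347.4 146.2] (array([ 607.77307129, -164.26774597]), (64.71826934814453, 19.458627700805664), np.float32(0.09971011))
0.2 11222 [547.8  36.3] (array([ 720.77801514, -342.65563965]), (71.24125671386719, 150.91085815429688), np.float32(-1.4778237))
(607, -163.5, 100, 0.095) -> [0.157, 0.16, 0.503] [-0.0, -0.002, -0.005] rows 2.6
(607, -163.5, 16, 0.095) -> [0.156, 0.16, 0.923] [-0.0, -0.002, -0.005] rows 4.6
```

View pics/w34.png

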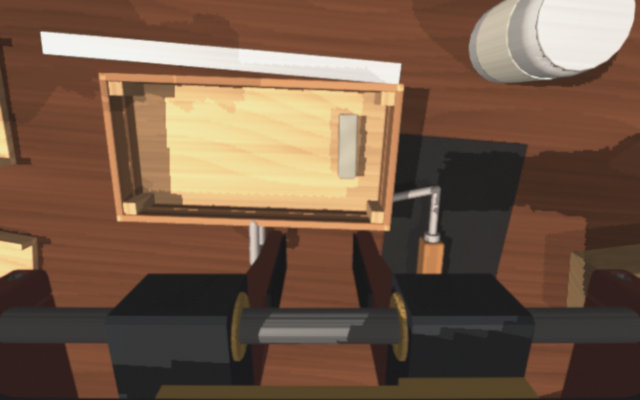

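>>> step_arm(series=[[[0.1,0.1,0.2,0,0,-0.005,-0.22],[0.158,0.16,0.4,0,0,-0.005,-0.22],[0.158,0.16,0.5,0,0,-0.005,-0.22],[0.158,0.16,0.5,0,0,-0.005,-0.22],[0.158,0.16,0.65,0,0,-0.005,-0.22],[0.158,0.16,0.8,0,0,-0.005,-0.22],[0.158,0.16,0.918,0,0,-0.005,-0.22],[0.158,0.16,0.918,0,0,-0.005,-0.22]]])

```text
time_s: 34.67
tcp_pos: [604.5, -160.7, 14.4]
ee_rot: [-0.001, 0.999, 0.048, -0.002]
wrist_force: [-0.5, 0.2, 0.0]
width: 34.4
```

>>> step_arm(series=[[[0,0,0,0,0,0,-1],[0,0,0,0,0,0,-1],[0,0,0,0,0,0,-1],[0,0,0,0,0,0,-1],[0,0,0,0,0,0,-1],[0,0,0,0,0,0,-1]]], squeeze=30)

```text
time_s: 35.17
tcp_pos: [605.8, -160.6, 16.5]
ee_rot: [-0.001, 0.999, 0.048, -0.0]
wrist_force: [-0.5, 3.1, 7.8]
width: 17.6
```

Run:
```python
from h import *
p=cams.read_camera('wrist'); save(p,'w35'); st(); T=readout.get_obs()['tcp_pos']
for q in ((319,180),(319,185),(319,190)): print(q,onz(p,q,24)-T)
```

```text
t 35.22 tcp [ 605.8 -160.6   16.5] yaw 0.096 tilt 0.003 F [-0.4  4.2  8.2] T [0.67 0.14 0.02] w 17.4 j [-0.28  0.7   1.71  0.    0.73  1.19]
(319, 180) [37.93383401  3.15803408  7.48407558]
(319, 185) [35.45564364  2.91840673  7.48407558]
(319, 190) [32.95670072  2.67677295  7.48407558]
```

View pics/w35.png

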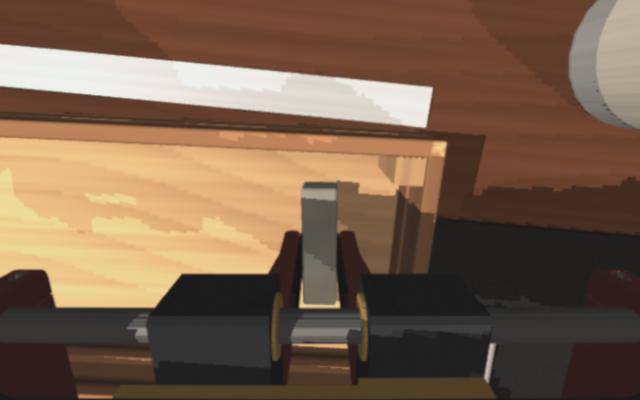

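>>> step_arm(series=[[[0,0,-0.1,0,0,0,-1],[0,0,-0.3,0,0,0,-1],[0,0,-0.5,0,0,0,-1],[-0.3,-0.3,-0.7,0,0,0.02,-1],[-0.5,-0.5,-0.8,0,0,0.05,-1],[-0.8,-0.8,-0.8,0,0,0.1,-1],[-0.9,-1,-0.8,0,0,0.125,-1],[-0.9,-1,-0.8,0,0,0.125,-1]]])

```text
time_s: 35.88
tcp_pos: [455.5, -27.4, 169.5]
ee_rot: [-0.001, 0.999, -0.052, 0.001]
wrist_force: [0.8, 1.3, 0.4]
width: 17.2
```

Run:
```python
from h import *
st(); plan([(427,130,160,-0.1),(427,239,140,-0.1)])
```

```text
t 35.88 tcp [455.5 -27.4 169.5] yaw -0.103 tilt 0.003 F [0.8 1.3 0.4] T [ 0.05 -0.03  0.  ] w 17.2 j [-0.09  0.25  2.03  0.    0.86  1.58]
(427, 130, 160, -0.1) -> [-0.223, -0.768, 0.049] [-0.002, -0.001, -0.002] rows 3.8
(427, 239, 140, -0.1) -> [-0.28, -1.31, 0.15] [-0.002, -0.001, -0.002] rows 6.5
```

>>> step_arm(series=[[[-0.1,-0.3,0,0,0,0,-1],[-0.15,-0.6,0.05,0,0,0,-1],[-0.24,-0.9,0.05,0,0,0,-1],[-0.24,-1,0.05,0,0,0,-1],[-0.24,-1,0.05,0,0,0,-1],[-0.24,-1,0.05,0,0,0,-1]]])

```text
time_s: 36.38
tcp_pos: [428.4, 182.2, 161.0]
ee_rot: [-0.002, 0.999, -0.049, 0.002]
wrist_force: [0.0, 0.3, -0.7]
width: 17.0
```

Run:
```python
from h import *
st(); plan([(427,238.5,110,-0.1),(427,238.5,48,-0.1)])
```

```text
t 36.38 tcp [428.4 182.2 161. ] yaw -0.098 tilt 0.006 F [ 0.   0.3 -0.7] T [-0.01 -0.05 -0.02] w 17.0 j [0.37 0.27 2.02 0.   0.84 2.04]
(427, 238.5, 110, -0.1) -> [-0.035, -0.278, 0.256] [-0.003, -0.002, 0.001] rows 1.8
(427, 238.5, 48, -0.1) -> [-0.037, -0.277, 0.566] [-0.003, -0.002, 0.001] rows 3.0
```

>>> step_arm(series=[[[-0.036,-0.2,0,0,0,0,-1],[-0.036,-0.278,0.1,0,0,0,-1],[-0.036,-0.278,0.25,0,0,0,-1],[-0.036,-0.278,0.45,0,0,0,-1],[-0.036,-0.278,0.565,0,0,0,-1],[-0.036,-0.278,0.565,0,0,0,-1],[-0.036,-0.278,0.565,0,0,0,-1]]])

```text
time_s: 36.97
tcp_pos: [426.7, 238.1, 48.1]
ee_rot: [-0.002, 0.999, -0.049, 0.001]
wrist_force: [0.2, -0.2, -0.7]
width: 17.1
```

Run:
```python
from h import *
p=cams.read_camera('wrist'); save(p,'w36'); st(); plan([(427,238.5,17.8,-0.1)])
```

```text
t 37.02 tcp [427.7 238.6  49.2] yaw -0.099 tilt 0.007 F [-0.3 -0.  -0.4] T [0.01 0.03 0.01] w 17.5 j [0.48 0.51 2.02 0.   0.61 2.15]
(427, 238.5, 17.8, -0.1) -> [-0.004, 0.002, 0.157] [-0.003, -0.003, 0.001] rows 0.8
```

View pics/w36.png

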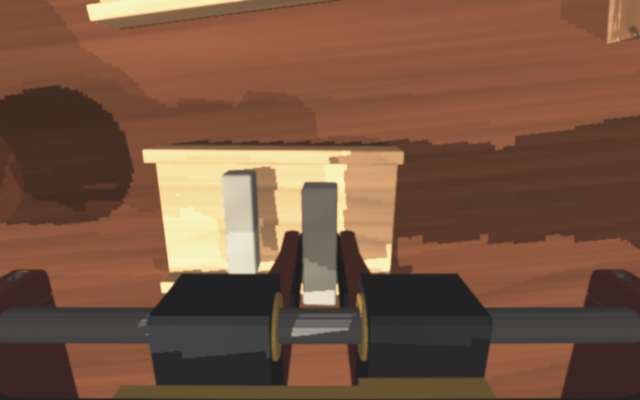

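>>> step_arm(series=[[[-0.003,0,0.1,0,0,0,-1],[-0.003,0,0.155,0,0,0,-1],[-0.003,0,0.155,0,0,0,-1],[-0.003,0,0.155,0,0,0,-0.22],[-0.003,0,0.155,0,0,0,-0.22],[-0.003,0,0.155,0,0,0,-0.22],[-0.003,0,0.1,0,0,0,-0.22],[-0.003,0,-0.1,0,0,0,-0.22]]])

```text
time_s: 37.68
tcp_pos: [424.1, 237.0, 66.7]
ee_rot: [-0.0, 0.999, -0.049, -0.002]
wrist_force: [-0.3, -0.1, -0.0]
width: 34.1
```

>>> step_arm(series=[[[0,0,-0.2,0,0,0,-0.22],[0,0,-0.4,0,0,0,-0.22],[0,0.1,-0.6,0,0,0,-0.22],[-0.2,0.4,-0.7,0,0,-0.03,-0.22],[-0.3,0.7,-0.7,0,0,-0.06,-0.22],[-0.3,0.9,-0.7,0,0,-0.06,-0.22],[-0.3,0.9,-0.7,0,0,-0.06,-0.22]]])

```text
time_s: 38.27
tcp_pos: [349.0, 71.6, 207.6]
ee_rot: [-0.001, 1.0, -0.001, -0.0]
wrist_force: [1.3, -0.4, 1.1]
width: 34.2
```

Run:
```python
from h import *
np.set_printoptions(precision=3,suppress=True)
st()
p=cams.read_camera('wrist'); save(p,'w37')
for t in ('short1','long1'):
  for r in masks_of(t,p): print(t,round(r['conf'],2),r['pixels'].sum(),np.array(r['xy']),rect_of(p,r['pixels'],24))
p=cams.read_camera('scene'); save(p,'s37')
cv2.imwrite('pics/s37z.png',cv2.resize(p['pixels'][100:360,200:500],None,fx=2.3,fy=2.3))
for t,z in (('hook',4),('hook_bend',16),('hook_tip',16)):
  for r in pinpoint(t,p): print(t,round(r['conf'],2),onz(p,r['xy'],z)[:2])
```

```text
t 38.27 tcp [349.   71.6 207.6] yaw -0.002 tilt 0.001 F [ 1.3 -0.4  1.1] T [-0.06 -0.07 -0.05] w 34.2 j [0.17 0.03 2.19 0.   0.93 1.74]
short1 0.95 1649 [156.9  95.9] (array([428.446, 233.691]), (24.947566986083984, 65.10828399658203), np.float32(-0.10027206))
short1 0.87 1780 [108.6  87.3] (array([432.583, 280.845]), (27.650243759155273, 65.04849243164062), np.float32(-0.10602498))
short1 0.41 1069 [478.7  19.3] (array([495.379, -80.962]), (35.97555923461914, 28.979990005493164), np.float32(0.0027000904))
hook 0.72 [ 480.273 -286.068]
hook_bend 0.9 [ 568.584 -271.179]
hook_tip 0.83 [ 553.546 -211.804]
```

View pics/s37z.png

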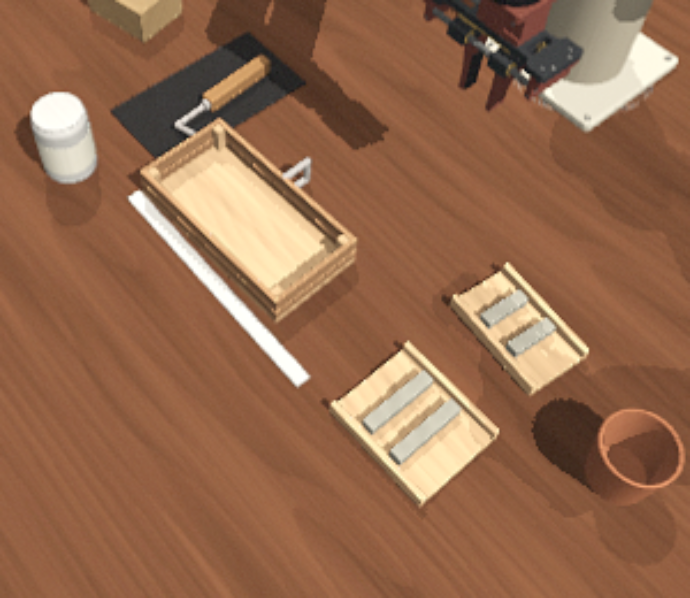

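View pics/w37.png

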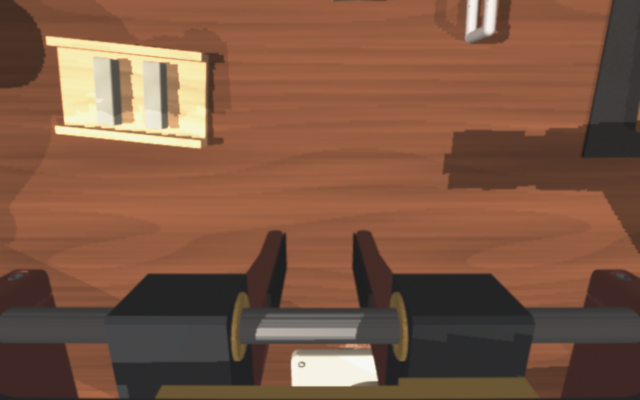

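Run:
```python
from h import *
plan([(370,-110,215,0)])
plan([(385,-280,215,0)],(370,-110,215,0))
```

```text
(370, -110, 215, 0) -> [0.099, 0.917, -0.043] [-0.001, 0.001, -0.002] rows 4.4
(385, -280, 215, 0) -> [0.075, 0.85, 0.0] [0.0, 0.0, 0.0] rows 4.1
```

>>> step_arm(series=[[[0.1,0.3,-0.03,0,0,0,0],[0.1,0.6,-0.03,0,0,0,0],[0.1,0.9,-0.03,0,0,0,0],[0.1,0.91,-0.03,0,0,0,0],[0.1,0.91,-0.03,0,0,0,0],[0.1,0.91,-0.03,0,0,0,0]]])

```text
time_s: 39.12
tcp_pos: [371.6, -110.7, 212.4]
ee_rot: [-0.0, 1.0, -0.002, -0.001]
wrist_force: [0.5, 0.2, 0.3]
width: 43.6
```

>>> step_arm(series=[[[0.07,0.3,0,0,0,0,0],[0.07,0.6,0,0,0,0,0],[0.07,0.86,0,0,0,0,0],[0.07,0.86,0,0,0,0,0],[0.07,0.86,0,0,0,0,0],[0.07,0.86,0,0,0,0,0],[0.07,0.86,0,0,0,0,0]]])

```text
time_s: 39.7
tcp_pos: [385.0, -281.2, 211.5]
ee_rot: [-0.001, 1.0, -0.002, -0.001]
wrist_force: [-0.5, 1.3, -0.1]
width: 44.0
```

Run:
```python
from h import *
p=cams.read_camera('wrist'); save(p,'w38'); st()
for t,z in (('hook',4),('hook_bend',16),('hook_tip',16)):
  for r in pinpoint(t,p): print(t,round(r['conf'],2),r['xy'],onz(p,r['xy'],z)[:2])
```

```text
t 39.75 tcp [ 384.9 -280.6  211.7] yaw -0.003 tilt 0.004 F [ 0.3  0.6 -0.3] T [0.05 0.01 0.  ] w 43.8 j [-0.65  0.21  1.95 -0.    0.98  0.92]
hook 0.56 [309.8, 75.1] [ 484.73762477 -272.24524292]
```

View pics/w38.png

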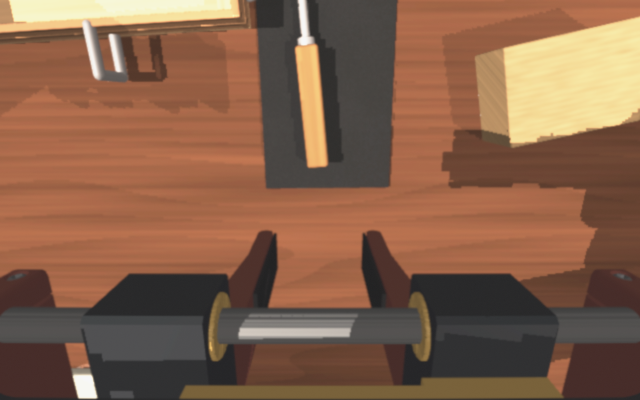

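Run:
```python
from h import *
p=cams.read_camera('wrist')
I=p['pixels'].astype(int); m=np.zeros((400,640),bool); sel=(I[:,:,2]>150)&(I[:,:,1]>110)&(I[:,:,0]<160); m[44:185,272:380]=sel[44:185,272:380]
c,wh,a=rect_of(p,m,27); print(c,wh,a)
t=onz(p,(318,164),28)[:2]; f=onz(p,(306,44),28)[:2]; print(t,f,np.linalg.norm(f-t),np.arctan2(*(f-t)[::-1]))
for q in ((304,0),): print(onz(p,q,16))
```

```text
[ 452.18322754 -274.3213501 ] (120.55648040771484, 21.886981964111328) 0.09067106
[ 395.20454839 -280.26652754] [ 511.37743074 -269.21279305] 116.69757341094844 0.0948634189200757
[ 552.08945086 -267.37896904   16.        ]
```

Run:
```python
from h import *
plan([(482,-271.6,100,0.091),(482,-271.6,10.4,0.091)])
```

```text
(482, -271.6, 100, 0.091) -> [0.486, -0.049, 0.561] [-0.001, 0.001, -0.06] rows 3.6
(482, -271.6, 10.4, 0.091) -> [0.487, -0.048, 1.009] [-0.001, 0.001, -0.06] rows 5.4
```

>>> step_arm(series=[[[0.2,-0.03,0.2,0,0,-0.06,0],[0.4,-0.048,0.4,0,0,-0.06,0],[0.486,-0.048,0.56,0,0,-0.06,0],[0.486,-0.048,0.56,0,0,-0.06,0],[0.486,-0.048,0.56,0,0,-0.06,0],[0.486,-0.048,0.56,0,0,-0.06,0],[0.486,-0.048,0.56,0,0,-0.06,0]]])

```text
time_s: 40.53
tcp_pos: [481.7, -271.4, 101.0]
ee_rot: [-0.0, 0.999, 0.046, -0.001]
wrist_force: [-0.2, -0.4, 0.3]
width: 43.7
```

Run:
```python
from h import *
p=cams.read_camera('wrist'); save(p,'w39'); st()
for t,z in (('hook',4),('hook_bend',16),('hook_tip',16)):
  for r in pinpoint(t,p): print(t,round(r['conf'],2),r['xy'],onz(p,r['xy'],z)[:2])
plan([(482,-271.6,10.4,0.091)])
```

```text
t 40.58 tcp [ 481.8 -271.8  101.6] yaw 0.092 tilt 0.001 F [-0.6 -0.8 -0.5] T [-0.05  0.05 -0.  ] w 44.2 j [-0.54  0.48  1.86 -0.    0.8   0.94]
hook 0.8 [319.5, 193.3] [ 484.24199575 -272.01489652]
hook_bend 0.62 [315.2, 79.3] [ 570.21059804 -260.99506386]
hook_tip 0.85 [251.6, 93.2] [ 556.73075644 -216.73312617]
hook_tip 0.56 [595.9, 230.4] [ 477.19981945 -495.26886017]
(482, -271.6, 10.4, 0.091) -> [0.0, -0.003, 0.457] [0.0, -0.0, -0.0] rows 2.2
```

View pics/w39.png

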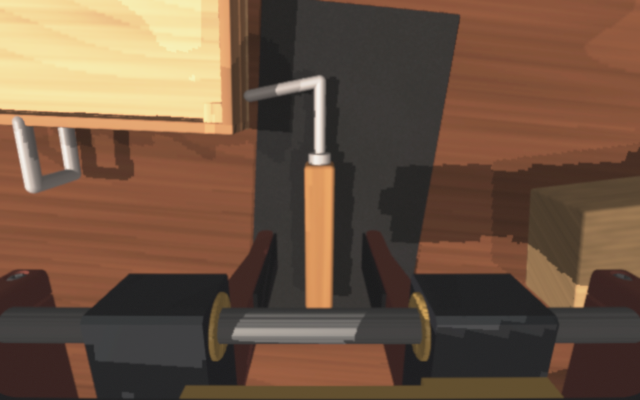

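>>> step_arm(series=[[[0,0,0.2,0,0,0,0],[0,0,0.4,0,0,0,0],[0,0,0.457,0,0,0,0],[0,0,0.457,0,0,0,0],[0,0,0.457,0,0,0,-1],[0,0,0.457,0,0,0,-1],[0,0,0.457,0,0,0,-1],[0,0,0.457,0,0,0,-1]]], squeeze=50)

```text
time_s: 41.4
tcp_pos: [483.1, -272.8, 12.2]
ee_rot: [0.001, 0.999, 0.045, 0.001]
wrist_force: [-1.4, -0.6, 5.6]
width: 21.5
```

>>> step_arm(series=[[[0,0,0,0,0,0,-1],[0,0,0,0,0,0,-1],[0,0,0,0,0,0,-1]]])

```text
time_s: 41.65
tcp_pos: [483.3, -273.0, 12.7]
ee_rot: [0.001, 0.999, 0.045, 0.002]
wrist_force: [-0.9, -0.1, -1.6]
width: 21.4
```

Run:
```python
from h import *
st(); plan([(475,-285,100,0.0)])
```

```text
t 41.65 tcp [ 483.3 -273.    12.7] yaw 0.091 tilt 0.004 F [-0.9 -0.1 -1.6] T [-0.02 -0.01  0.01] w 21.4 j [-0.54  0.63  1.88 -0.    0.62  0.94]
(475, -285, 100, 0.0) -> [-0.046, 0.057, -0.437] [0.001, -0.002, 0.058] rows 2.1
```

>>> step_arm(series=[[[0,0.02,-0.02,0,0,0,-1],[-0.02,0.06,-0.1,0,0,0.02,-1],[-0.05,0.06,-0.3,0,0,0.05,-1],[-0.05,0.06,-0.5,0,0,0.058,-1],[-0.2,0,-0.6,0,0,0.058,-1],[-0.4,-0.3,-0.6,0,0,0.058,-1],[-0.4,-0.5,-0.6,0,0,0.058,-1],[-0.4,-0.5,-0.6,0,0,0.058,-1]]])

```text
time_s: 42.32
tcp_pos: [391.3, -178.3, 132.5]
ee_rot: [0.001, 1.0, -0.001, 0.001]
wrist_force: [-0.0, -1.2, -0.8]
width: 21.4
```

Run:
```python
from h import *
p=cams.read_camera('wrist'); save(p,'w40'); st(); T=readout.get_obs()['tcp_pos']
for t,z in (('crate_bar',28),('hook_bend',T[2]+4),('hook_tip',T[2]+4)):
  for r in pinpoint(t,p): print(t,round(r['conf'],2),r['xy'],onz(p,r['xy'],z)[:2])
```

```text
t 42.37 tcp [ 389.2 -175.3  131.9] yaw -0.001 tilt 0.002 F [-3.8  2.7 -1.6] T [0.12 0.2  0.01] w 21.6 j [-0.45  0.28  2.12  0.    0.75  1.12]
crate_bar 0.91 [185.9, 73.5] [486.39441558 -78.51348561]
hook_bend 0.71 [319.2, 74.7] [ 477.71540209 -179.09558985]
hook_tip 0.77 [211.9, 96.8] [ 468.15493438 -129.2157535 ]
```

View pics/w40.png

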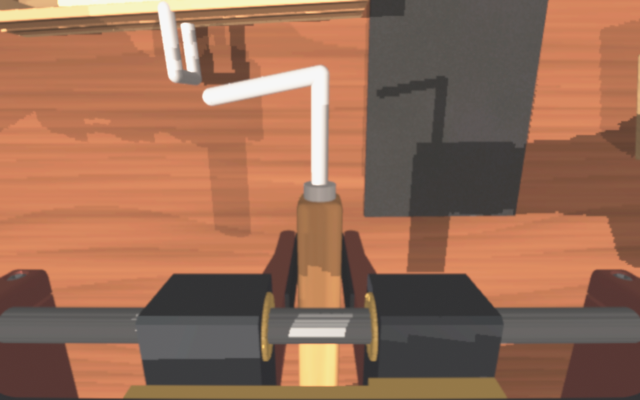

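Run:
```python
from h import *
p=cams.read_camera('wrist'); st()
for q in ((5,25),(368,8)): print(onz(p,q,50)[:2])
plan([(422,-162,100,0),(422,-162,24.5,0)])
```

```text
t 42.57 tcp [ 395.2 -181.1  132.7] yaw 0.000 tilt 0.006 F [ 0.4 -0.5 -1. ] T [ 0.    0.02 -0.01] w 21.8 j [-0.46  0.28  2.1  -0.    0.75  1.11]
[519.55454977  30.93420055]
[ 529.39445238 -213.77713061]
(422, -162, 100, 0) -> [0.133, -0.096, 0.164] [0.002, -0.003, 0.0] rows 1.1
(422, -162, 24.5, 0) -> [0.131, -0.097, 0.541] [0.002, -0.003, 0.0] rows 2.7
```

>>> step_arm(series=[[[0.132,-0.09,0.1,0,0,0,-1],[0.132,-0.097,0.16,0,0,0,-1],[0.132,-0.097,0.25,0,0,0,-1],[0.132,-0.097,0.4,0,0,0,-1],[0.132,-0.097,0.54,0,0,0,-1],[0.132,-0.097,0.54,0,0,0,-1],[0.132,-0.097,0.54,0,0,0,-1]]])

```text
time_s: 43.15
tcp_pos: [421.7, -162.5, 23.7]
ee_rot: [0.001, 1.0, -0.0, 0.001]
wrist_force: [-0.7, -0.2, -0.9]
width: 21.4
```

Run:
```python
from h import *
p=cams.read_camera('wrist'); save(p,'w41'); st(); T=readout.get_obs()['tcp_pos']
for t,z in (('crate_bar',28),('hook_bend',T[2]+4),('hook_tip',T[2]+4)):
  for r in pinpoint(t,p): print(t,round(r['conf'],2),r['xy'],onz(p,r['xy'],z)[:2])
```

```text
t 43.20 tcp [ 422.7 -162.8   24.9] yaw -0.001 tilt 0.005 F [-0.  -0.4 -1. ] T [ 0.04  0.03 -0.02] w 21.3 j [-0.39  0.52  2.11 -0.    0.51  1.18]
crate_bar 0.78 [141.2, 128.9] [484.07333784 -78.78508129]
hook_bend 0.68 [315.4, 76.1] [ 507.48827844 -161.44393135]
hook_tip 0.66 [214.4, 94.2] [ 499.71228407 -115.09554694]
```

View pics/w41.png

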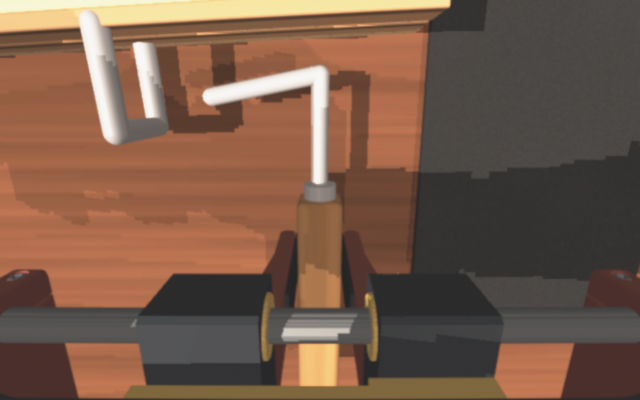

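>>> step_arm(series=[[[0,-0.07,0,0,0,0,-1],[0,-0.14,0,0,0,0,-1],[0,-0.21,0,0,0,0,-1],[0,-0.28,0,0,0,0,-1],[0,-0.34,0,0,0,0,-1],[0,-0.34,0,0,0,0,-1],[0,-0.34,0,0,0,0,-1]]])

```text
time_s: 43.93
tcp_pos: [424.5, -94.8, 27.1]
ee_rot: [0.002, 1.0, 0.001, 0.005]
wrist_force: [0.8, 0.0, -2.0]
width: 21.7
```

Run:
```python
from h import *
p=cams.read_camera('wrist'); save(p,'w42'); st(); T=readout.get_obs()['tcp_pos']
for t,z in (('crate_bar',28),('hook_bend',T[2]+4),('hook_tip',T[2]+4)):
  for r in pinpoint(t,p): print(t,round(r['conf'],2),r['xy'],onz(p,r['xy'],z)[:2])
p=cams.read_camera('side'); cv2.imwrite('pics/s42.png',cv2.resize(p['pixels'][140:240,270:400],None,fx=6,fy=6))
```

```text
t 43.98 tcp [424.5 -95.2  27. ] yaw 0.000 tilt 0.011 F [-0.   0.7 -1.1] T [-0.01 -0.05  0.01] w 21.1 j [-0.25  0.5   2.15 -0.    0.48  1.33]
crate_bar 0.57 [286.8, 133.5] [484.11129509 -79.61291072]
hook_bend 0.73 [318.9, 75.5] [510.5936394  -95.18705871]
hook_tip 0.92 [215.7, 94.7] [502.13867989 -47.31378692]
```

View pics/w42.png

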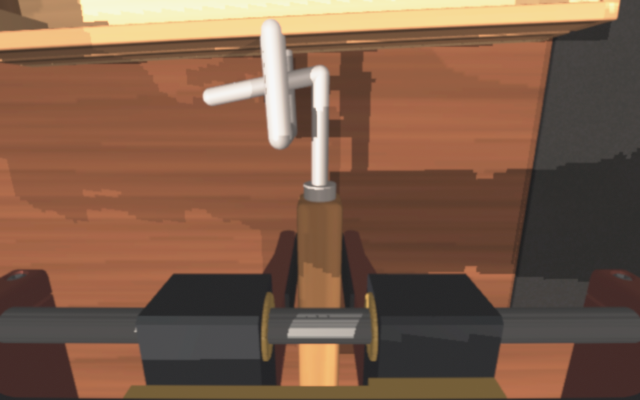

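View pics/s42.png

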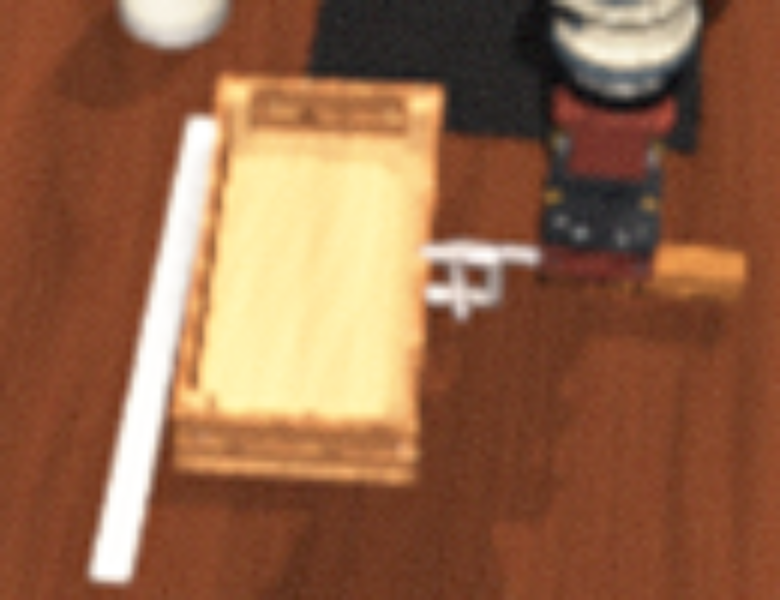

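>>> step_arm(series=[[[0.06,0,0,0,0,0,-1],[0.12,0,0,0,0,0,-1],[0.18,0,0,0,0,0,-1],[0.24,0,0,0,0,0,-1],[0.3,0,0,0,0,0,-1],[0.36,0,0,0,0,0,-1],[0.42,0,0,0,0,0,-1],[0.42,0,0,0,0,0,-1]]])

```text
time_s: 44.85
tcp_pos: [510.6, -96.1, 27.0]
ee_rot: [0.002, 1.0, -0.001, 0.006]
wrist_force: [0.2, -0.2, -1.3]
width: 21.5
```

Run:
```python
from h import *
p=cams.read_camera('wrist'); save(p,'w43'); st(); T=readout.get_obs()['tcp_pos']
for t,z in (('crate_bar',28),('hook_bend',T[2]+4),('hook_tip',T[2]+4)):
  for r in pinpoint(t,p): print(t,round(r['conf'],2),r['xy'],onz(p,r['xy'],z)[:2])
```

```text
t 44.90 tcp [509.4 -95.9  26.9] yaw -0.001 tilt 0.011 F [-0.1 -0.5 -2.1] T [-0.01 -0.01  0.01] w 21.5 j [-0.21  0.57  1.97 -0.    0.59  1.37]
crate_bar 0.61 [300.2, 153.3] [560.6475904  -87.38258242]
hook_bend 0.84 [317.2, 74.8] [597.05046763 -95.87393455]
hook_tip 0.89 [213.6, 96.5] [587.60460108 -47.72047046]
```

View pics/w43.png

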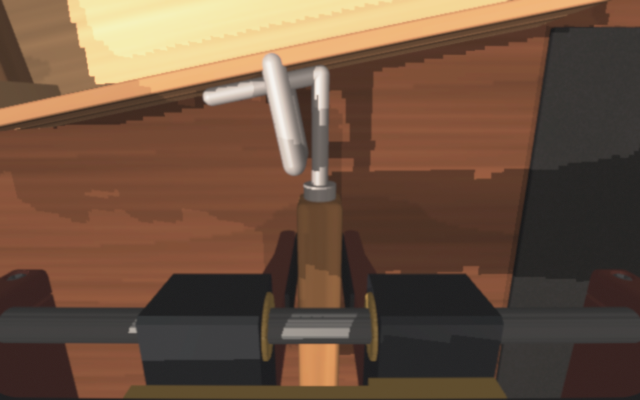

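>>> step_arm(series=[[[0.06,-0.02,0,0,0,0,-1],[0.12,-0.04,0,0,0,0,-1],[0.18,-0.06,0,0,0,0,-1],[0.24,-0.08,0,0,0,0,-1],[0.3,-0.1,0,0,0,0,-1],[0.36,-0.12,0,0,0,0,-1],[0.36,-0.12,0,0,0,0,-1]]])

```text
time_s: 45.63
tcp_pos: [582.2, -71.0, 27.6]
ee_rot: [0.002, 1.0, -0.0, 0.006]
wrist_force: [1.0, 0.3, -0.4]
width: 21.5
```

Run:
```python
from h import *
p=cams.read_camera('wrist'); save(p,'w44'); st(); T=readout.get_obs()['tcp_pos']
for t,z in (('crate_bar',28),('hook_bend',T[2]+4),('hook_tip',T[2]+4)):
  for r in pinpoint(t,p): print(t,round(r['conf'],2),r['xy'],onz(p,r['xy'],z)[:2])
```

```text
t 45.68 tcp [581.  -71.3  27.5] yaw -0.000 tilt 0.011 F [-0.8 -1.  -1.3] T [-0.02  0.03 -0.  ] w 21.4 j [-0.14  0.63  1.82 -0.    0.68  1.43]
crate_bar 0.68 [303.2, 154.9] [631.29719266 -63.7461077 ]
hook_bend 0.72 [316.2, 76.4] [667.88559236 -70.30660475]
hook_tip 0.96 [212.2, 96.1] [659.2821438 -21.979854 ]
```

View pics/w44.png

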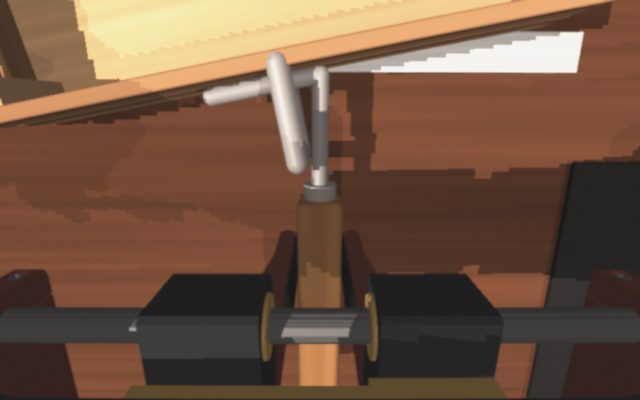

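>>> step_arm(series=[[[0.06,0,0,0,0,0,-1],[0.12,0,0,0,0,0,-1],[0.15,-0.02,0,0,0,0.03,-1],[0.17,-0.04,0,0,0,0.06,-1],[0.18,-0.06,0,0,0,0.09,-1],[0.185,-0.08,0,0,0,0.12,-1],[0.185,-0.08,0,0,0,0.12,-1],[0.185,-0.08,0,0,0,0.12,-1]]])

```text
time_s: 46.5
tcp_pos: [614.8, -55.9, 27.3]
ee_rot: [0.002, 0.996, -0.094, 0.003]
wrist_force: [-2.9, -0.7, -2.1]
width: 21.5
```

Run:
```python
from h import *
p=cams.read_camera('wrist'); save(p,'w45'); st(); T=readout.get_obs()['tcp_pos']
for t,z in (('crate_bar',28),('hook_bend',T[2]+4),('hook_tip',T[2]+4)):
  for r in pinpoint(t,p): print(t,round(r['conf'],2),r['xy'],onz(p,r['xy'],z)[:2])
p=cams.read_camera('side'); cv2.imwrite('pics/s45.png',cv2.resize(p['pixels'][120:240,230:370],None,fx=5,fy=5))
```

```text
t 46.55 tcp [614.8 -56.   27.3] yaw -0.188 tilt 0.008 F [-2.3  0.4 -1.7] T [-0.09  0.52  0.12] w 21.4 j [-0.11  0.67  1.74 -0.01  0.72  1.65]
crate_bar 0.56 [306.2, 146.4] [668.39007366 -60.19307801]
hook_bend 0.98 [317.6, 77.2] [698.73072087 -71.71438661]
hook_tip 0.58 [213.2, 96.2] [699.63313472 -22.62134337]
```

View pics/w45.png

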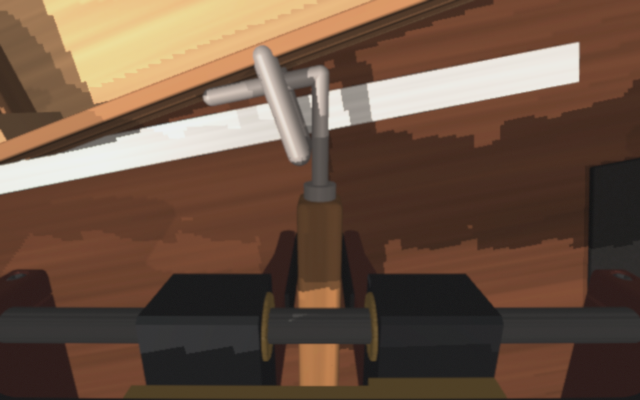

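View pics/s45.png

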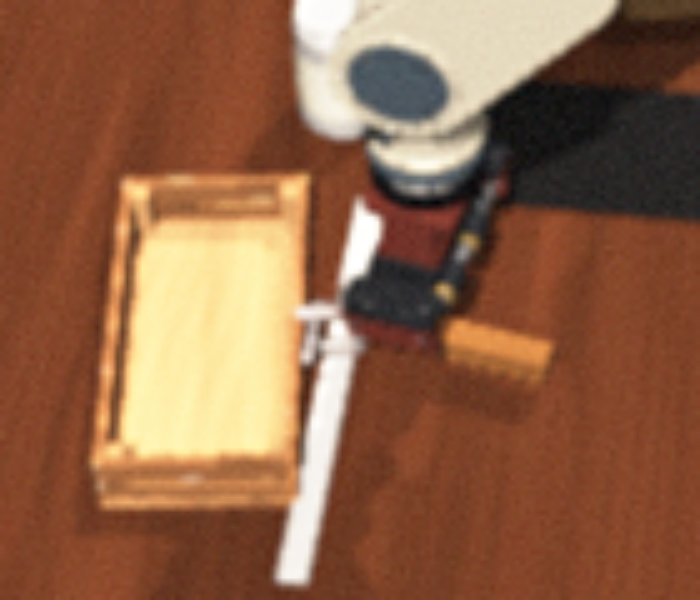

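>>> step_arm(series=[[[0.03,-0.005,0,0,0,0.02,-1],[0.06,-0.012,0,0,0,0.04,-1],[0.07,-0.014,0,0,0,0.04,-1],[0.07,-0.014,0,0,0,0.04,-1]]])

```text
time_s: 47.08
tcp_pos: [630.5, -56.0, 27.7]
ee_rot: [0.002, 0.992, -0.125, 0.004]
wrist_force: [-1.2, -0.3, -0.2]
width: 21.6
```

Run:
```python
from h import *
p=cams.read_camera('wrist'); save(p,'w46'); st(); T=readout.get_obs()['tcp_pos']
for t,z in (('crate_bar',28),('hook_bend',T[2]+4),('hook_tip',T[2]+4)):
  for r in pinpoint(t,p): print(t,round(r['conf'],2),r['xy'],onz(p,r['xy'],z)[:2])
T=list(T); plan([(T[0]-12,T[1],27,-0.2),(T[0]-12,T[1]-40,27,-0.2),(T[0]-12,T[1]-80,27,-0.2),(T[0]-12,T[1]-80,100,-0.2)])
p=cams.read_camera('side'); 
for t in ('crate',):
  for r in pinpoint(t,p): print(t,round(r['conf'],2),r['xy'],onz(p,r['xy'],0)[:2])
cv2.imwrite('pics/s46.png',cv2.resize(p['pixels'][120:240,230:370],None,fx=5,fy=5))
```

```text
t 47.13 tcp [630.4 -56.   27.8] yaw -0.251 tilt 0.010 F [ 0.  -0.3 -1.5] T [-0.04  0.07 -0.04] w 21.9 j [-0.11  0.68  1.71 -0.    0.74  1.72]
crate_bar 0.74 [304.5, 146.2] [684.01803035 -62.84858029]
hook_bend 0.73 [318.2, 75.5] [713.97985322 -77.53157262]
hook_tip 0.6 [212.6, 97.3] [716.93516611 -27.65819779]
(np.float64(618.4476697619317), np.float64(-56.025202814240146), 27, -0.2) -> [-0.057, 0.015, 0.003] [0.001, -0.006, -0.033] rows 0.4
(np.float64(618.4476697619317), np.float64(-96.02520281424015), 27, -0.2) -> [-0.007, 0.209, 0.004] [0.001, -0.006, -0.033] rows 1.0
(np.float64(618.4476697619317), np.float64(-136.02520281424015), 27, -0.2) -> [0.043, 0.403, 0.005] [0.001, -0.006, -0.033] rows 1.9
(np.float64(618.4476697619317), np.float64(-136.02520281424015), 100, -0.2) -> [0.046, 0.403, -0.36] [0.001, -0.006, -0.033] rows 2.6
crate 0.81 [269.6, 188.6] [786.84309985 -45.98213214]
```

View pics/w46.png

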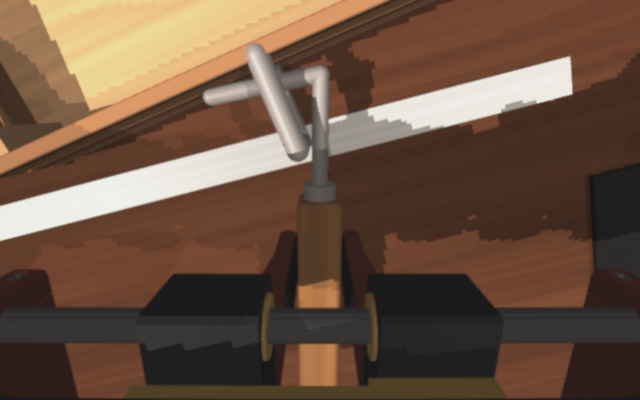

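View pics/s46.png

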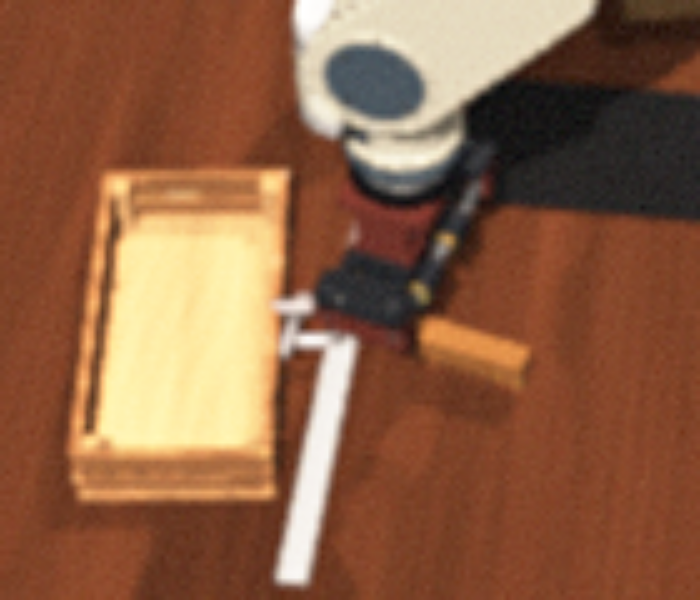

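>>> step_arm(series=[[[-0.03,0.008,0,0,0,-0.015,-1],[-0.055,0.015,0,0,0,-0.033,-1],[-0.055,0.015,0,0,0,-0.033,-1],[-0.03,0.11,0,0,0,-0.033,-1],[-0.007,0.209,0,0,0,-0.033,-1],[0.018,0.306,0,0,0,-0.033,-1],[0.043,0.403,0,0,0,-0.033,-1],[0.043,0.403,0,0,0,-0.033,-1]]])

```text
time_s: 48.05
tcp_pos: [619.0, -139.2, 28.3]
ee_rot: [0.002, 0.995, -0.101, 0.005]
wrist_force: [-0.1, 0.2, -1.2]
width: 21.8
```

Run:
```python
from h import *
p=cams.read_camera('wrist'); save(p,'w47'); st(); T=list(readout.get_obs()['tcp_pos'])
plan([(T[0],T[1],110,-0.2),(560,-260,120,0.0)])
plan([(470,-294,120,0.0)],(560,-260,120,0))
```

```text
t 48.10 tcp [ 618.7 -137.6   28.1] yaw -0.203 tilt 0.010 F [-0.3  0.1 -1.1] T [ 0.09 -0.01  0.02] w 21.7 j [-0.24  0.68  1.71 -0.    0.74  1.54]
(np.float64(618.7249020770087), np.float64(-137.62432134554894), 110, -0.2) -> [0.004, 0.001, -0.409] [0.002, -0.006, -0.002] rows 2.0
(560, -260, 120, 0.0) -> [-0.16, 0.66, -0.459] [0.002, -0.006, -0.129] rows 3.9
(470, -294, 120, 0.0) -> [-0.45, 0.17, 0.0] [0.0, 0.0, 0.0] rows 2.3
```

View pics/w47.png

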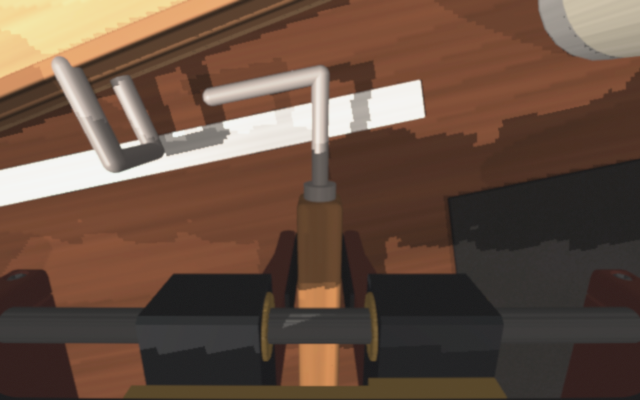

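>>> step_arm(series=[[[0,0,-0.15,0,0,0,-1],[0,0,-0.3,0,0,0,-1],[-0.1,0.05,-0.46,0,0,-0.05,-1],[-0.3,0.3,-0.46,0,0,-0.1,-1],[-0.4,0.6,-0.46,0,0,-0.129,-1],[-0.4,0.6,-0.46,0,0,-0.129,-1],[-0.4,0.6,-0.46,0,0,-0.129,-1],[-0.4,0.6,-0.46,0,0,-0.129,-1]]])

```text
time_s: 48.77
tcp_pos: [514.5, -239.4, 119.9]
ee_rot: [0.002, 1.0, -0.002, 0.005]
wrist_force: [0.9, 0.8, -0.7]
width: 21.8
```

Run:
```python
from h import *
st(); plan([(472,-294,110,0),(472,-294,30,0)])
```

```text
t 48.77 tcp [ 514.5 -239.4  119.9] yaw -0.004 tilt 0.010 F [ 0.9  0.8 -0.7] T [ 0.02 -0.01  0.02] w 21.8 j [-0.46  0.47  1.83  0.    0.83  1.12]
(472, -294, 110, 0) -> [-0.212, 0.274, 0.049] [0.003, -0.006, -0.003] rows 1.7
(472, -294, 30, 0) -> [-0.215, 0.272, 0.449] [0.003, -0.006, -0.003] rows 2.7
```

>>> step_arm(series=[[[-0.21,0.27,0.05,0.003,-0.006,0,-1],[-0.215,0.272,0.1,0.003,-0.006,0,-1],[-0.215,0.272,0.2,0.003,-0.006,0,-1],[-0.215,0.272,0.35,0.003,-0.006,0,-1],[-0.215,0.272,0.45,0.003,-0.006,0,-1],[-0.215,0.272,0.45,0.003,-0.006,0,-1]]])

```text
time_s: 49.27
tcp_pos: [470.9, -291.4, 26.2]
ee_rot: [-0.002, 1.0, -0.002, -0.002]
wrist_force: [-1.9, 1.4, -1.5]
width: 21.7
```

Run:
```python
from h import *
st(); plan([(472,-294,13,0)])
```

```text
t 49.27 tcp [ 470.9 -291.4   26.2] yaw -0.003 tilt 0.006 F [-1.9  1.4 -1.5] T [ 0.04  0.01 -0.02] w 21.7 j [-0.58  0.61  1.88  0.    0.66  1.  ]
(472, -294, 13, 0) -> [0.006, 0.013, 0.066] [-0.003, 0.003, -0.002] rows 0.3
```

>>> step_arm(series=[[[0,0,0.04,0,0,0,-1],[0,0,0.066,0,0,0,-1],[0,0,0.068,0,0,0,-1],[0,0,0.068,0,0,0,0],[0,0,0.068,0,0,0,0],[0,0,0.068,0,0,0,0],[0,0,0.068,0,0,0,0],[0,0,-0.05,0,0,0,0]]])

```text
time_s: 49.93
tcp_pos: [468.7, -290.1, 33.8]
ee_rot: [-0.004, 1.0, -0.002, -0.005]
wrist_force: [-0.7, 0.5, -0.6]
width: 43.6
```

>>> step_arm(series=[[[0,0,-0.2,0,0,0,0],[0,0,-0.4,0,0,0,0],[0,0,-0.6,0,0,0,0],[-0.3,-0.3,-0.9,0,0,0,0],[-0.5,-0.4,-0.9,0,0,0,0],[-0.5,-0.4,-0.9,0,0,0,0],[-0.5,-0.4,-0.9,0,0,0,0]]])

```text
time_s: 50.52
tcp_pos: [367.5, -208.8, 216.7]
ee_rot: [-0.004, 1.0, -0.002, -0.005]
wrist_force: [-0.6, 0.0, -0.5]
width: 43.9
```

Run:
```python
from h import *
st(); p=cams.read_camera('wrist'); save(p,'w50')
p=cams.read_camera('scene'); save(p,'s50')
cv2.imwrite('pics/s50z.png',cv2.resize(p['pixels'][80:360,180:520],None,fx=2.3,fy=2.1))
for c in ('scene','side'):
  p=cams.read_camera(c)
  for t,z in (('hook',4),('hook_bend',16),('mat',0),('crate',0),('crate_bar',28),('strip',2),('rack_short',0),('rack_long',0),('pot',0),('tin',0),('seedbox',0)):
    r=pinpoint(t,p)
    if r: print(c,t,round(r[0]['conf'],2),onz(p,r[0]['xy'],z)[:2].round(1))
```

```text
t 50.52 tcp [ 367.5 -208.8  216.7] yaw -0.003 tilt 0.012 F [-0.6  0.  -0.5] T [-0.02 -0.01  0.05] w 43.9 j [-0.55  0.13  2.05  0.    0.98  1.03]
scene hook 0.89 [ 470.2 -298.2]
scene hook_bend 0.8 [ 563.  -294.8]
scene mat 0.57 [ 489.4 -284. ]
scene crate 0.75 [487.8 469. ]
scene crate_bar 0.76 [687.2 -58.6]
scene strip 0.98 [677.1 -29.1]
scene rack_short 0.74 [433.1 261. ]
scene rack_long 0.87 [616.1 266.8]
scene pot 0.72 [496.  470.6]
scene tin 0.68 [ 707.1 -325.9]
scene seedbox 0.93 [ 472.6 -497.1]
side hook 0.54 [ 477.8 -290.6]
side hook_bend 0.6 [ 548.2 -288.5]
side mat 0.72 [ 549.9 -254.5]
side crate 0.84 [777.6 -21.2]
side crate_bar 0.63 [678.2 -52.4]
side strip 0.58 [686.2 -36.6]
side rack_short 0.71 [425.  264.6]
side rack_long 0.68 [618.7 272.2]
side pot 0.82 [478.3 463.5]
side tin 0.8 [ 716.3 -310.6]
side seedbox 0.7 [ 471.8 -504.8]
```

View pics/s50z.png

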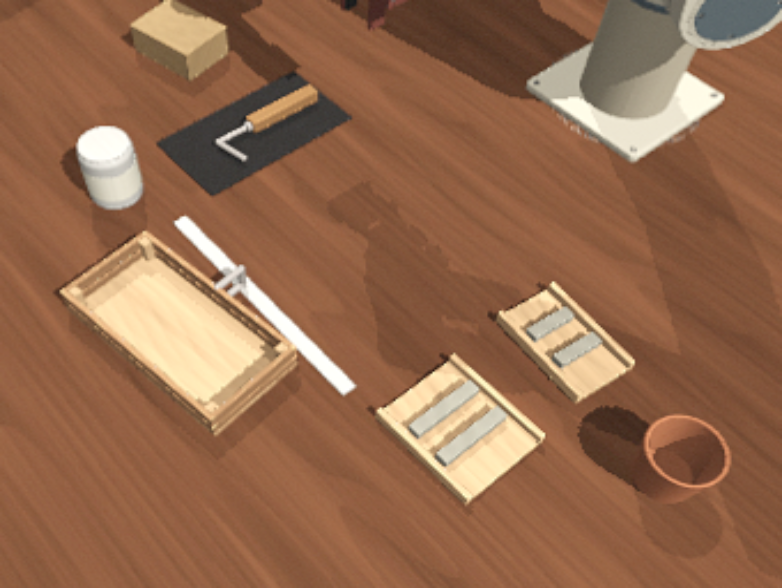

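View pics/w50.png

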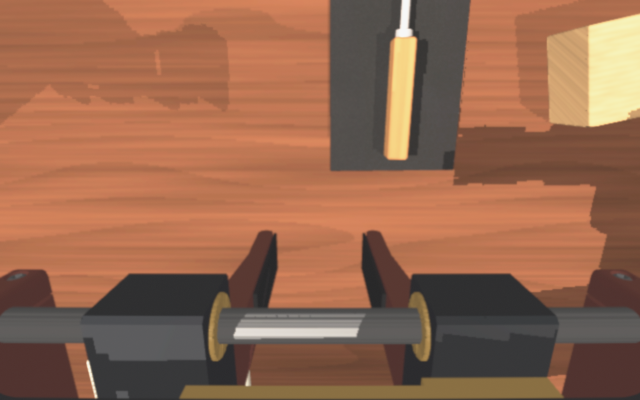

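Run:
```python
from h import *
st(); print(bot.finish_job())
```

```text
t 51.82 tcp [ 370.8 -211.1  215.3] yaw -0.003 tilt 0.012 F [ 0.2 -0.8  0.4] T [0.04 0.02 0.02] w 43.7 j [-0.55  0.14  2.04  0.    0.97  1.03]
the job is handed in; nothing more can be done
None
```

The whole task is done and handed in at about 52 s. I hooked the crate and dragged it to about 85 mm on the near side of the strip. The four stones it held, two short and two long, went into the racks that fit them. Then I pushed the empty crate back with the hook and laid the hook on its mat.

**Last checks:**
- **Stones:** after each placing they measured flat, within about 5 mm of the channel's middle line and nearly straight across. They looked unchanged in the final picture.
- **Crate:** its centre is about 100 to 110 mm beyond the strip, upright, and turned about 0.1 rad. Its body clears the strip, but its pull bar still stands over it.
- **Hook:** it lies on the mat near the middle, with the gripper well clear.
- **Bystanders:** the pot, tin and cardboard box look unmoved. Their network readings scattered by up to about 15 mm between pictures.

**What failed or disagreed:**
- **Fingertip length:** the fingertips do not reach 25 mm past the reported TCP; they end near it. My first two grasps of the hook therefore closed on air above the handle, and I then grasped about 20 mm lower.
- **Contact in the crate:** during the first stone grasp the gripper met about 8 N upward. The same force came back in each later stone grasp, when the fingers closed; I did not find out why.
- **Hook moved:** while I was setting out the stones it shifted about 30 mm on the mat, so I measured it again before picking it up.
- **Crate turned:** it swung to about 0.18 rad during the push, and I mostly straightened it with the hook.
- **Networks:** some of their final readings were plainly wrong, such as the crate reported at the pot and one mat position. I went by the pictures there.

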